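Load the inspection slide, push it home under the lens and lock it

TASK

Set the mounted specimen upright in the square nest of the slide's carriage, then push the carriage along its rail fully home against the stop block, so that the specimen comes to stand under the lens. The carriage jams if it is pushed off-centre, so push gently on the middle of its fence and never force it or lift it off the rail. Finally swing the lock arm fully shut behind the fence, and do not disturb the other things lying loose on the bench.

Things in the scene. Friction and masses are not known exactly. Their poses are not given: they have to be found in the camera images.
- specimen: The specimen to inspect: a resin mount, a plain black upright cylinder 30 mm in diameter and 19 mm high with a small bright metal face on top, 0.025 kg, loose on the bench to the robot's right. Origin at the centre of its underside, z up. It is the only mount on the bench.
- slide_bed: Fixed grey slide bed, origin on the bench under the rail's centre line: x across, y along the rail to the home end (mostly to the robot's left; yaw within 14 deg), z up. Plate 170 mm wide, y = -190 to 220 mm, from z = 26 to 36 mm, on four feet; a guide rail 24 mm wide in the middle and side ribs 12 mm wide at x = +-60 mm, tops at z = 43 and 44 mm. Place and yaw vary.
- carriage: Loose aluminium plate 140 x 140 mm, top 8 mm over its origin, about 0.55 kg, with a fence along its rear edge, sliding along the bed's y on the ribs. Origin: middle of the plate's glide pads, 44 mm over the bench; axes as the bed's. A key only 36 mm long straddles the rail under the fence with 0.9 mm play each side. Slides at 3 to 6 N pushed in the middle; over 30 N is forcing. Starts 160 to 210 mm short of home.
- fence_mid (a point): Middle of the rear face of the carriage's push fence (136 mm wide, 8 mm thick, top 74 mm above the bench), 63 mm above the bench and 70 mm behind the carriage's origin: push here, along the bed's +y. Pushed some 10 mm to either side of it the carriage runs skewed; from about 25 mm it jams. Axes as the carriage's.
- nest (a point): Middle of the floor of the square nest on the carriage, where the specimen is to stand: 44 x 44 mm inside, with a rim 5 mm high and 4 mm thick; the floor is the plate's top, 52 mm above the bench, and lies 100 mm ahead of the rear face of the fence on the centre line. Axes as the carriage's.
- home_mark (a point): Point of the fixed bed where the carriage's origin lies when it is fully home, its plate against the stop block (x = 0, y = 130 mm, z = 44 mm in the bed's frame). The rear face of the fence is then at y = 60 mm. The stop block is 150 mm wide, its face at y = 200 mm, its top 70 mm above the bench.
- lens_mid (a point): Middle of the underside of the fixed lens ring (66 mm across, 112 to 122 mm above the bench) at x = 0, y = 160 mm in the bed's frame, over the nest of a carriage that is home. Its post, 24 mm across at the collar, stands at x = 103 mm, y = 160 mm and ends 134 mm above the bench: keep the hand clear.
- lock_arm (a joint): Angle (rad) of the lock arm, a dark bar 75 mm long, 12 mm wide, 46 to 54 mm above the bench, on a pivot at the bed's near edge. At 0 it points back (bed's -y) and 30 deg outwards; grows counter-clockwise from above; 0.52 straight back; 2.09 shut at its stop, straight across the rail (bed's +x), about 5 mm behind the fence of a home carriage. Starts 0 to 0.4. Light friction; stays where left.
- lock_knob (a point): Upright black knob at the end of the lock arm, a pin 13 mm in diameter, 75 mm from the pivot; this point lies on its axis 88 mm above the bench, 10 mm below its top. Above 74 mm it stands clear of the fence. It can be pinched or pushed.
- lock_pivot (a point): Point on the lock arm's pivot axis, at the knob's height (x = -96 mm, y = 48 mm, z = 88 mm in the bed's frame); the boss itself ends 59 mm above the bench.
- anvil_cap: Bystander: a chrome mushroom-shaped anvil cap, 44 mm across and 18 mm high, origin at the centre of its underside. It and the specimen may change places. Leave alone.
- paste_pot: Bystander: a flat round lidded tin 55 mm across and 22 mm high, origin at the centre of its underside, near the bench's front edge. Leave alone.
- steel_disc: Bystander: a flat round steel block 60 mm across and 11 mm high, origin at the centre of its underside, near the front edge on the left. Leave alone.

How it is judged:
By the outcome, as a careful person would: the job done as asked, in the order asked, and still so for the second after the job is handed in, with the robot touching nothing.
It also fails if it takes over 72 s, if anything falls off the work surface, if the arm or the gripper's body presses on something with over 40 N, if the wrist force passes 120 N, or if a joint passes its speed limit or range.

ROBOT

A 6-joint arm with a two-finger parallel gripper is mounted at the origin on a cart in front of the work surface, level with it; the furniture and walls round the work are solid. World frame = base frame: x ahead of the robot, y to its left, z up, the work surface at z = 0. Lengths are in m, angles in rad, forces in N, time in s.
With the tool pointing down it reaches from about 0.25 to 0.8 m from the base axis. Payload 3.9 kg.
Tool frame: the origin (TCP) lies at the very end of the fingers, on their centre line; the grasp point (between the pads) lies arm.hold_point_z behind it (arm.hold_point_z is the distance from the TCP to the grasp point, in m); y points along the fingers, z is the direction in which the jaws open and shut, and the axes are right-handed (so a half turn about y gives the same grasp; the last joint's range is limited). The gripper opens to 85 mm and grips with 20 to 120 N. Pads are 22 mm wide; open, the fingers measure 114 mm over their backs; the gripper's body (76 mm by 85 mm) begins 54 mm behind the grasp point. The pads swing forward as they close: fully open they stand 13 mm farther back than shut.
Start: joints at [-1.277, 0.26, -0.138, 1.173, 0, 1.571], TCP at [0.152, -0.502, 0.231] pointing down, gripper open.
Joint ranges: [-2.78, 2.78], [-0.83, 1.72], [-1.28, 1.37], [-1.9, 2.12], [-1.57, 1.48], [-3.14, 3.14]. Speed limits (rad/s): [2.57, 2.57, 3.14, 3.14, 3.14, 3.14].

INTERFACE

Orientations are given as a 3x3 rotation matrix whose columns are the frame's x, y, z axes.
In Python, from cell import status, grab_frame, camera_info, ticket, finder, arm gives the robot as it stands.
- The arm moves only by the tool jog_arm, never from a script. Its argument "plan" is a list of rows, each a list of 7 numbers: the shift along the tool's x, y, z in mm, then the turn, a rotation vector about the tool's x, y, z in degrees, then the closure, from 0 (fully open) to 1 (shut). A call has 1 to 5 rows; each row shifts and turns the commanded pose from where the row before left it, along the tool's axes as they then stand; what a row does not reach is not made up. A row lasts 1/12 s, in which the tool goes at most 41.7 mm and 7.16 degrees, less where a joint would pass 70% of its speed; a pose out of reach is approached as far as the arm can. A call is refused whole if a number of a shift passes 41.7 or a number of a turn 7.16, either way. A call with a gripper value outside its range is refused whole. The fingers move at their own pace and stop on an object; "squeeze" is the grip in N (left out, the last holds). Time passes only in rows, so rows that do not move let the fingers close. It gives the time, the measured TCP pose, the force and the opening at its end, in the units of the state.
- status.sense(): the state, without advancing time (a new reading comes with each control period).
- grab_frame(name): name is "side" or "top"; returns the picture (480x640x3 uint8, blue, green, red); there is no depth.
- camera_info(name): a dict with "fov_y" (degrees; the focal length in pixels is half the picture's height over the tangent of half this angle, whatever the lens; pixels are square), "cx", "cy" (the principal point, pixels), "k1" (the pictures are not rectified: a ray, as slopes to the right and down, at radius r is drawn at 1 + k1 r^2 times it, then the intrinsics apply), "cam_to_world" (4x4, takes a point from camera to world coordinates). Camera axes: x right, y down, z forward; pixel columns grow to the right and rows downward; lengths in m; the calibration is good to about 2 mm. A picture is of the moment at which its call begins. camera_info takes no time and is no camera call.
- ticket.job_done(): hands the job in, once; it reports no verdict.
Trained networks look in the newest picture that a camera, given by its name, has taken for a name from the list of things; names that differ only in an ending like _2 or _b are one class to them, and where a whole thing is asked for, a point or a joint stands for the part that bears it (a point fixed in the world has none). Each returns a list of dicts, best first, with "p" (0 to 1); they miss things now and then, are a little off and sometimes report something else, mostly with a low value. They report only what shows in the picture. A call takes as long as a camera call.
- finder.boxes_of(camera, query): "location" ([column, row] in pixels, amid what is visible of it).
- finder.spot_point(camera, query): "location" ([column, row] in pixels: a listed point, or the origin of a listed thing).
The state is a dict: "clock": time; "joints": joint angles; "dq": joint speeds; "tau": joint torques, N m; "position": TCP position; "tcp_rot": TCP orientation; "wrist_force": force on the tool from outside, world axes, zero at the start; "wrist_torque": the same for the moment, N m; "gripper_width": finger opening in m.
Only numpy, scipy, OpenCV 4.12 (cv2) and the standard library are available. Lean on these libraries where they do the work, as an engineer would, in place of code of your own. Each camera call takes 0.05 s, during which the arm holds its last target.

## Working session

There is one attempt and no reset: what is moved stays moved. The work goes in short steps, Python scripts to look and compute and a tool call to move; the robot and the scene stay as the last step left them, time stands still between calls to the robot, and variables do not carry over. Pictures are saved under pics/ and viewed, and the job is handed in when it is done.

Besides the shell and the picture viewer there is one more tool, called after "Emit:" as name(argument=value, ...) on one line, values as JSON. jog_arm: Moves the arm, as the interface text tells. Its arguments: {"type":"object","properties":{"plan":{"type":"array","items":{"type":"array","items":{"type":"number"}}},"squeeze":{"type":"number"}},"required":["plan"]}

```bash
ls; mkdir -p pics; python3 - <<'E'
from cell import status, grab_frame, camera_info, ticket, finder, arm
import cv2,numpy as np
s=status.sense(); print(s); print(arm.hold_point_z)
for c in ("side","top"):
    cv2.imwrite(f"pics/{c}0.png",grab_frame(c)); i=camera_info(c); print(c,i)
    for q in ["specimen","carriage","fence_mid","nest","home_mark","lens_mid","lock_knob","lock_pivot","slide_bed","anvil_cap","paste_pot","steel_disc"]:
        print(q,[(np.round(d["location"],1).tolist(),round(d["p"],2)) for d in finder.spot_point(c,q)[:3]])
print(status.sense()["clock"])
E
```

```text
pics
{'clock': 0.0, 'joints': array([-1.27698840e+00,  2.60637416e-01, -1.39411804e-01,  1.17270508e+00,
       -1.26423683e-05,  1.57082397e+00]), 'dq': array([-0.00286526,  0.00024958, -0.00118613, -0.00013875, -0.00011109,
        0.00064843]), 'tau': array([-2.71815543e-04, -4.05683613e+01,  2.53919935e+01,  1.86389621e-02,
       -2.80793483e-05,  1.01923909e-06]), 'position': array([ 0.15183117, -0.50182814,  0.23047318]), 'tcp_rot': array([[-9.57156041e-01, -5.79126515e-04,  2.89572059e-01],
       [-2.89572638e-01,  1.87040465e-03, -9.57154214e-01],
       [ 1.26964588e-05, -9.99998083e-01, -1.95796830e-03]]), 'wrist_force': array([-0.30376094,  1.10190739, -0.05384893]), 'wrist_torque': array([-0.00278505, -0.00530374,  0.03235436]), 'gripper_width': 0.08563468833944846}
0.0187
side {'fov_y': 51.40678982612116, 'cx': 314.330923989696, 'cy': 245.17456217132053, 'k1': 0.04610144922100888, 'cam_to_world': array([[ 0.99973404,  0.00273467, -0.02289914,  0.5201788 ],
       [ 0.01950872, -0.62981457,  0.7765005 , -0.81379037],
       [-0.01229874, -0.77674071, -0.62970041,  0.715
[... 626 characters left out ...]
am_to_world': array([[-0.01443515, -0.9929751 ,  0.11743971,  0.38871087],
       [-0.99984157,  0.01555774,  0.00864778, -0.08421244],
       [-0.01041412, -0.11729627, -0.99304236,  1.10743834],
       [ 0.        ,  0.        ,  0.        ,  1.        ]])}
specimen [([428.4, 198.1], 0.6)]
carriage [([285.2, 199.5], 0.9)]
fence_mid [([311.7, 189.4], 0.55)]
nest [([270.9, 196.0], 0.97)]
home_mark [([220.0, 209.5], 0.93)]
lens_mid [([198.6, 205.0], 0.66), ([269.5, 195.6], 0.6)]
lock_knob [([284.2, 241.7], 0.54), ([313.8, 185.8], 0.18)]
lock_pivot [([247.8, 240.2], 0.69)]
slide_bed [([266.3, 201.1], 0.77)]
anvil_cap []
paste_pot [([293.3, 293.0], 0.78)]
steel_disc [([192.2, 303.2], 0.55)]
1.3
```

View pics/side0.png

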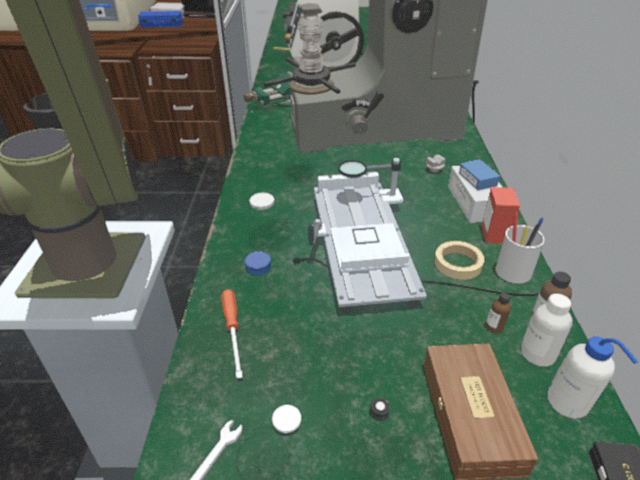

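View pics/top0.png

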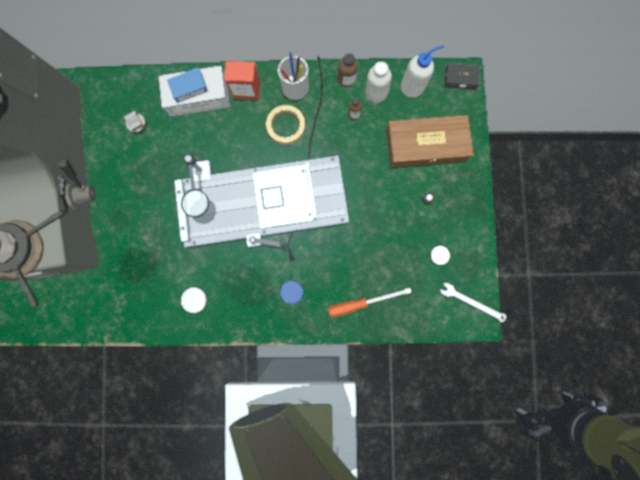

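```bash
cat > h.py <<'E'
from cell import status, grab_frame, camera_info, ticket, finder, arm
import cv2,numpy as np
def ray(c,px):
    i=camera_info(c); f=240/np.tan(np.radians(i["fov_y"]/2))
    K=np.array([[f,0,i["cx"]],[0,f,i["cy"]],[0,0,1]])
    u=cv2.undistortPoints(np.array([[px]],float),K,np.array([i["k1"],0,0,0,0]))[0,0]
    T=i["cam_to_world"]; return T[:3,3],T[:3,:3]@np.array([u[0],u[1],1])
def at(c,px,z):
    o,d=ray(c,px); return o+d*(z-o[2])/d[2]
def proj(c,P):
    i=camera_info(c); f=240/np.tan(np.radians(i["fov_y"]/2)); T=i["cam_to_world"]
    p=T[:3,:3].T@(np.array(P,float)-T[:3,3]); x,y=p[0]/p[2],p[1]/p[2]; k=1+i["k1"]*(x*x+y*y)
    return np.array([f*k*x+i["cx"],f*k*y+i["cy"]])
E
python3 - <<'E'
from h import *
for n,s,t,z in [("spec",(378.5,408.7),(428.4,198.1),0),("carr",(363.9,247.1),(285.2,199.5),.044),("fence",(377.1,263.1),(311.7,189.4),.063),("nest",(364.2,232.6),(270.9,196),.052),("home",(354.6,204.5),(220,209.5),.044),("lens",(352.2,170.4),(198.6,205),.112),("knob",None,(284.2,241.7),.088),("pivot",(314.8,208.8),(247.8,240.2),.088),("anvil",(286.1,423.1),None,0),("pot",(259.6,263.4),(293.3,293),0)]:
    print(n,s and at("side",s,z).round(4),t and at("top",t,z).round(4))
E
```

```text
spec [ 0.6059 -0.3498  0.    ] [ 0.6084 -0.3603  0.    ]
carr [0.6012 0.0083 0.044 ] [0.6016 0.0031 0.044 ]
fence [ 0.6221 -0.065   0.063 ] [ 0.6216 -0.0628  0.063 ]
nest [0.6037 0.0484 0.052 ] [0.6093 0.0374 0.052 ]
home [0.5883 0.168  0.044 ] [0.5795 0.1641 0.044 ]
lens [0.5818 0.2099 0.112 ] [0.5787 0.1983 0.112 ]
knob None [0.4929 0.0023 0.088 ]
pivot [0.4959 0.0869 0.088 ] [0.4977 0.0875 0.088 ]
anvil [ 0.4583 -0.3771  0.    ] None
pot [0.3758 0.0049 0.    ] [ 0.3727 -0.0121  0.    ]
```

The side view shows the specimen at about (379,408) and the anvil cap at (287,420). The carriage is mid-bed and the lens is at (352,170). The top view shows the specimen at (429,198), the nest at (272,197) and the lock arm near (270,242). I'll zoom in and overlay the model.

```bash
cat >> h.py <<'E'
def crop(c,img,x0,y0,w,h,s,name,pts=()):
    im=cv2.resize(img[y0:y0+h,x0:x0+w],None,fx=s,fy=s,interpolation=cv2.INTER_CUBIC)
    for P,col in pts:
        q=(proj(c,P)-[x0,y0]+.5)*s-.5
        cv2.circle(im,(int(round(q[0])),int(round(q[1]))),2,col,-1)
    cv2.imwrite(f"pics/{name}.png",im)
def bedpt(b,x,y,z):
    c,s=np.cos(b[2]),np.sin(b[2]); return np.array([b[0]+c*x-s*y,b[1]+s*x+c*y,z])
E
python3 - <<'E'
from h import *
from scipy.optimize import least_squares
obs=[("side",(354.6,204.5),(0,130,44)),("top",(220,209.5),(0,130,44)),("side",(352.2,170.4),(0,160,112)),("top",(198.6,205),(0,160,112)),("side",(314.8,208.8),(-96,48,88)),("top",(247.8,240.2),(-96,48,88))]
car=[("side",(363.9,247.1),0,0,44),("top",(285.2,199.5),0,0,44),("side",(377.1,263.1),0,-70,63),("top",(311.7,189.4),0,-70,63),("side",(364.2,232.6),0,30,52),("top",(270.9,196),0,30,52)]
def f(p):
    r=[]
    for c,px,P in obs: r+=list(proj(c,bedpt(p,*np.array(P)/1000))-px)
    for c,px,x,y,z in car: r+=list(proj(c,bedpt(p,x/1000,p[3]+y/1000,z/1000))-px)
    return r
s=least_squares(f,[.6,.03,.18,-.02],loss="soft_l1"); print(s.x,np.round(f(s.x),1))
b=s.x; np.save("b.npy",b)
t=cv2.imread("pics/top0.png"); d=cv2.imread("pics/side0.png")
R=(0,0,255);B=(255,0,0)
pts=[(bedpt(b,x,y,.036),R) for x in(-.085,.085) for y in(-.19,.22)]+[(bedpt(b,x,b[3]+y,.052),B) for x in(-.07,.07) for y in(.07,)]+[(bedpt(b,x,b[3]-.07,.074),B) for x in(-.068,.068)]+[(bedpt(b,x,b[3]+.03+y,.057),B) for x in(-.026,.026) for y in (-.026,.026)]
pts+=[(bedpt(b,x,.2,.07),R) for x in (-.075,.075)]
crop("top",t,165,145,200,115,4,"t1",pts)
crop("side",d,295,150,140,160,4,"s1",pts)
crop("top",t,400,170,70,60,8,"t2");crop("side",d,350,380,60,60,8,"s2")
E
```

```text
[ 0.60163204  0.04332417  0.13864446 -0.0372016 ] [-2.  -1.  -3.2 -1.6 -0.8  1.8 -1.5 -0.3  1.8  2.4  4.2 -1.   2.7  0.6
 -1.4 -2.  -2.9 -0.7  0.   2.1 -0.2  3.4  0.5  2.7]
```

View pics/t1.png

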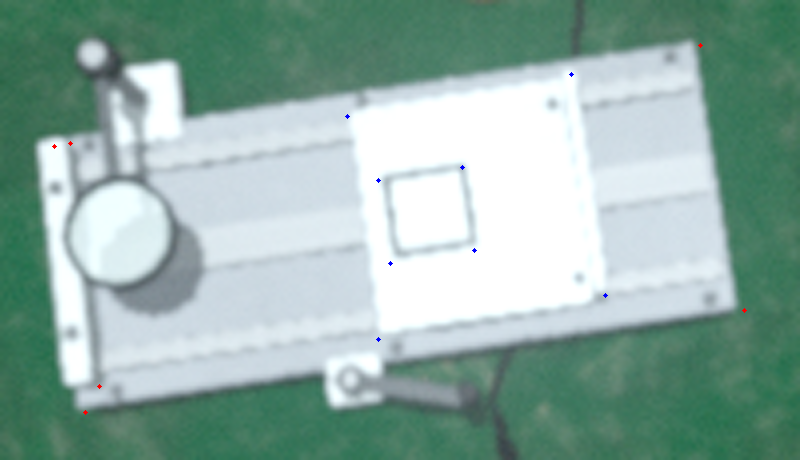

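View pics/s1.png

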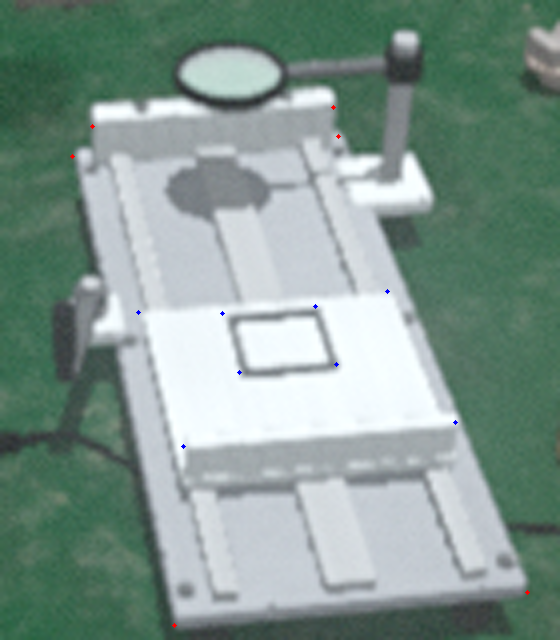

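View pics/t2.png

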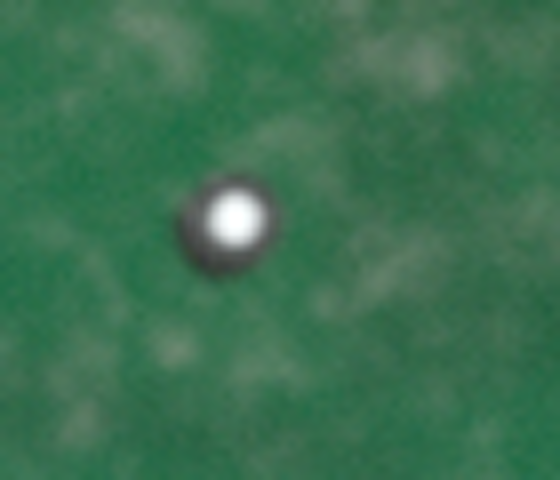

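View pics/s2.png

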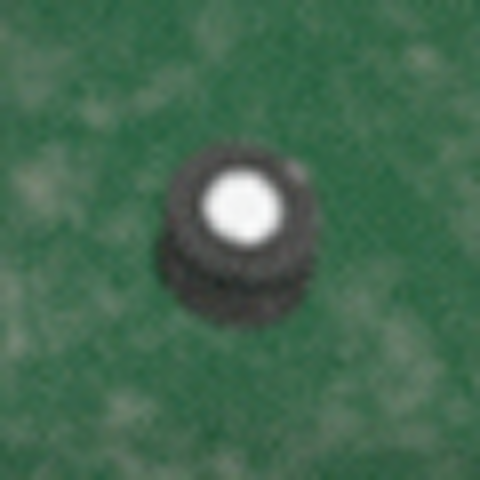

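```bash
cat > fit.py <<'E'
from h import *
from scipy.optimize import least_squares
T=lambda u,v:(165+(u+.5)/4-.5,145+(v+.5)/4-.5)
S=lambda u,v:(295+(u+.5)/4-.5,150+(v+.5)/4-.5)
bed=[("top",T(695,41),85,-190,36),("top",T(738,310),-85,-190,36),("top",T(80,411),-85,220,36),("top",T(92,385),-75,200,70),("top",T(68,137),75,200,70),("top",T(121,231),0,160,120),
("side",S(174,627),-85,-190,36),("side",S(527,590),85,-190,36),("side",S(94,127),-75,200,70),("side",S(334,111),75,200,70),("side",S(231,74),0,160,120)]
car=[("top",T(386,177),26,56,57),("top",T(466,165),26,4,57),("top",T(475,245),-26,4,57),("top",T(396,258),-26,56,57),("top",T(350,112),70,70,52),("top",T(378,332),-70,70,52),("top",T(573,72),68,-70,74),("top",T(606,296),-68,-70,74),
("side",S(229,317),-26,56,57),("side",S(322,309),26,56,57),("side",S(337,368),26,4,57),("side",S(243,376),-26,4,57),("side",S(147,312),-70,70,52),("side",S(389,291),70,70,52),("side",S(187,446),-68,-70,74),("side",S(456,428),68,-70,74)]
def f(p,cams):
    r=[]
    for c,px,x,y,z in bed:
        if c in cams: r+=list(proj(c,bedpt(p,x/1e3,y/1e3,z/1e3))-px)
    for c,px,x,y,z in car:
        if c in cams: r+=list(proj(c,bedpt(p,x/1e3,p[3]+y/1e3,z/1e3))-px)
    return r
if __name__=="__main__":
  for cams in (["top"],["side"],["top","side"]):
    s=least_squares(f,[.6,.03,.14,-.04],loss="soft_l1",args=(cams,)); print(cams,s.x.round(4),np.round(f(s.x,cams),1))
  np.save("b.npy",s.x); b=s.x
  for x,y,n in[(0,b[3],"car"),(0,b[3]+.03,"nest"),(0,b[3]-.07,"fence"),(0,.13,"home"),(0,.06,"fencehome"),(-.096,.048,"pivot")]: print(n,bedpt(b,x,y,0)[:2].round(4))
  t=lambda u,v:(400+(u+.5)/8-.5,170+(v+.5)/8-.5)
  q=lambda u,v:(350+(u+.5)/8-.5,380+(v+.5)/8-.5)
  print("spec",at("top",t(236,219),.019),at("side",q(243,206),.019))
  print("anvil",at("side",(287,420),.015),at("top",(440,255),.015),"pot",at("top",(292,293),.02))
  for z in(.054,.098): print("knob",at("top",T(470,398),z), "side",at("side",S(90,284),.098))
E
python3 fit.py
```

```text
['top'] [ 0.6032  0.0463  0.1334 -0.0418] [ 0.2  0.8  0.1 -0.1 -0.1 -0.8  0.3 -0.9 -0.4  0.5 -0.   0.7 -1.3 -0.3
 -0.2 -0.4  0.5  0.3 -1.   0.3  0.1  0.   0.5  0.7  0.3 -0.1  0.4 -1.1]
['side'] [ 0.6029  0.0435  0.1348 -0.0397] [ 0.3 -0.7  0.4  0.5  0.2 -0.5  0.7 -0.9 -0.1  1.  -1.  -0.3 -0.8 -0.2
  0.6 -0.3 -0.2 -0.2 -1.4  0.5  0.5  0.8 -0.3  0.7  0.4 -0.6]
['top', 'side'] [ 0.603   0.0457  0.1336 -0.0414] [ 0.4  0.9  0.3 -0.   0.2 -0.7  0.5 -0.8 -0.2  0.6  0.2  0.7  0.2 -1.5
  0.2 -0.3  0.4 -1.   0.7 -1.3  0.   0.5 -1.2 -0.2 -0.1 -0.3  0.6  0.4
 -0.9  0.4  0.2  0.1  0.6  0.8  0.4  0.   0.5 -1.  -0.8 -0.4 -0.6 -0.3
  0.7 -0.4 -0.1 -0.4 -1.2  0.4  0.7  0.7 -0.2  0.5  0.5 -0.7]
car [0.6086 0.0046]
nest [0.6046 0.0344]
fence [ 0.6179 -0.0647]
home [0.5857 0.1745]
fencehome [0.5951 0.1051]
pivot [0.5015 0.0805]
spec [ 0.607538   -0.35734737  0.019     ] [ 0.6063576  -0.35606132  0.019     ]
anvil [ 0.46067103 -0.38101313  0.015     ] [ 0.46095425 -0.3791542   0.015     ] pot [ 0.37301331 -0.01025174  0.02      ]
knob [0.49055941 0.01026685 0.054     ] side [0.50197935 0.02937473 0.098     ]
knob [0.4863054  0.00632064 0.098     ] side [0.50197935 0.02937473 0.098     ]
```

```bash
cat >> h.py <<'E'
from scipy.spatial.transform import Rotation as Ro
b=None
def loadb():
    return np.load("b.npy")
def state():
    s=status.sense(); b=loadb(); R=s["tcp_rot"]; p=s["position"]
    c,sn=np.cos(b[2]),np.sin(b[2]); d=p[:2]-b[:2]
    print("t",round(s["clock"],2),"p",p.round(4),"bed",np.round([c*d[0]+sn*d[1],-sn*d[0]+c*d[1]],4),"jawyaw_bed",round(np.degrees(np.arctan2(R[1,2],R[0,2])-b[2]),2),"tilt",R[2,1].round(5),"q",s["joints"].round(2),"F",s["wrist_force"].round(1),"w",round(s["gripper_width"],4))
    return s
def go(target,s=None,R=None):
    s=s or status.sense(); R=s["tcp_rot"] if R is None else R
    d=R.T@(np.array(target)-s["position"])*1e3
    print("tool delta mm",d.round(1)); return d
E
python3 - <<'E'
from h import *
b=loadb(); s=state()
# desired: y down, jaw z along bed -y
a=b[2]
def want(jaw_deg):
    j=a+np.radians(jaw_deg); z=np.array([np.cos(j),np.sin(j),0]); y=np.array([0,0,-1.]); return np.column_stack([np.cross(y,z),y,z])
W=want(-90); rv=Ro.from_matrix(s["tcp_rot"].T@W).as_rotvec(degrees=True); print("rot",rv.round(2))
go([.607,-.3567,.10],s,W)
for px in [(388,165),(470,157)]: print(at("top",px,.06))
for px in [(456,470),(427,350)]: print(at("side",px,.06))
E
```

```text
t 1.3 p [ 0.152  -0.5025  0.2313] bed [-0.52   -0.4832] jawyaw_bed -80.83 tilt -1.0 q [-1.28  0.26 -0.14  1.17  0.    1.57] F [ 0.3  0.4 -0.2] w 0.085
rot [-0.    9.17 -0.  ]
tool delta mm [-470.3  131.3  -83.9]
[ 0.68022043 -0.250085    0.06      ]
[ 0.69800918 -0.45337143  0.06      ]
[ 0.69347799 -0.47791772  0.06      ]
[ 0.68723421 -0.27861167  0.06      ]
```

Emit:
jog_arm(plan=[[0,0,0,0,4.6,0,0.3],[0,0,0,0,4.6,0,0.3],[-30,5,-5,0,0,0,0.3],[-40,8,-8,0,0,0,0.3],[-40,10,-8,0,0,0,0.3]], squeeze=25)

```text
clock: 1.72
position: [0.2587, -0.4677, 0.2088]
tcp_rot: [[-0.992, 0.001, 0.13], [-0.13, -0.002, -0.992], [-0.001, -1.0, 0.002]]
wrist_force: [0.2, -0.4, -0.8]
gripper_width: 0.0597
```

Emit:
jog_arm(plan=[[-40,10,-7,0,0,0,0.3],[-40,10,-7,0,0,0,0.3],[-40,10,-7,0,0,0,0.3],[-40,10,-7,0,0,0,0.3],[-40,10,-7,0,0,0,0.3]])

```text
clock: 2.13
position: [0.4527, -0.4053, 0.1581]
tcp_rot: [[-0.991, 0.0, 0.133], [-0.133, -0.0, -0.991], [-0.0, -1.0, 0.0]]
wrist_force: [0.4, -1.0, 0.3]
gripper_width: 0.0595
```

Emit:
jog_arm(plan=[[-40,10,-7,0,0,0,0.3],[-40,10,-7,0,0,0,0.3],[-40,10,-7,0,0,0,0.3],[-20,10,-7,0,0,0,0.3],[0,0,0,0,0,0,0.3]])

```text
clock: 2.55
position: [0.5892, -0.3567, 0.1155]
tcp_rot: [[-0.99, -0.001, 0.138], [-0.138, 0.002, -0.99], [0.0, -1.0, -0.002]]
wrist_force: [-0.6, -0.5, -1.1]
gripper_width: 0.0597
```

```bash
python3 - <<'E'
from h import *
s=state(); go([.607,-.3567,.008],s)
for c,r in (("top",(390,160,80,70)),("side",(320,330,120,110))):
    im=grab_frame(c); crop(c,im,*r,6 if c=="top" else 5,c+"1",[((.607,-.3567,.019),(0,0,255))])
E
```

```text
t 2.55 p [ 0.5892 -0.3567  0.1155] bed [-0.0674 -0.3969] jawyaw_bed -89.72 tilt -1.0 q [-0.55  0.6   0.11  1.08  0.    2.46] F [-0.6 -0.5 -1.1] w 0.0597
tool delta mm [-17.7 107.5   2.8]
```

View pics/side1.png

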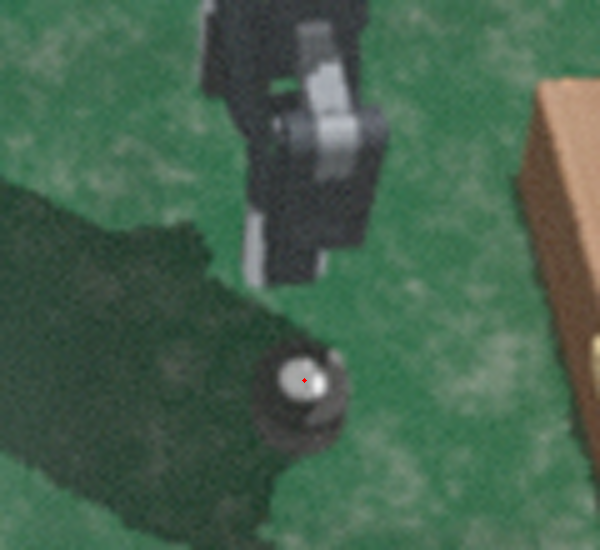

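Emit:
jog_arm(plan=[[-12,30,2,0,0,0,0.4],[-6,30,1,0,0,0,0.4],[0,30,0,0,0,0,0.4],[0,15,0,0,0,0,0.4],[0,4,0,0,0,0,0.4]])

```text
clock: 3.07
position: [0.5998, -0.3602, 0.0066]
tcp_rot: [[-0.991, -0.006, 0.131], [-0.131, 0.003, -0.991], [0.005, -1.0, -0.004]]
wrist_force: [-1.1, 0.9, -0.7]
gripper_width: 0.0512
```

```bash
python3 - <<'E'
from h import *
s=state(); go([.607,-.3567,.006],s)
E
```

```text
t 3.07 p [ 0.5998 -0.3602  0.0066] bed [-0.0573 -0.4018] jawyaw_bed -90.13 tilt -0.99998 q [-0.54  0.71  0.01  0.88 -0.    2.47] F [-1.1  0.9 -0.7] w 0.0512
tool delta mm [-7.6  0.5 -2.5]
```

Emit:
jog_arm(plan=[[0,0,0,0,0,0,0.4],[0,0,0,0,0,0,0.4]])

```text
clock: 3.23
position: [0.6036, -0.3617, 0.0112]
tcp_rot: [[-0.991, 0.001, 0.132], [-0.132, -0.001, -0.991], [-0.001, -1.0, 0.001]]
wrist_force: [-0.3, 0.3, -0.0]
gripper_width: 0.0513
```

```bash
python3 - <<'E'
from h import *
s=state(); go([.607,-.3567,.006],s)
E
```

```text
t 3.23 p [ 0.6036 -0.3617  0.0112] bed [-0.0537 -0.4038] jawyaw_bed -90.1 tilt -1.0 q [-0.54  0.7   0.01  0.88 -0.    2.47] F [-0.3  0.3 -0. ] w 0.0513
tool delta mm [-4.   5.2 -4.5]
```

Emit:
jog_arm(plan=[[-4,5,-4.5,0,0,0,0.4],[0,0,0,0,0,0,0.5],[0,0,0,0,0,0,1],[0,0,0,0,0,0,1],[0,0,0,0,0,0,1]], squeeze=30)

```text
clock: 3.65
position: [0.6079, -0.3557, 0.006]
tcp_rot: [[-0.991, 0.002, 0.133], [-0.133, -0.001, -0.991], [-0.002, -1.0, 0.001]]
wrist_force: [0.4, 1.2, 4.9]
gripper_width: 0.0289
```

Emit:
jog_arm(plan=[[0,0,0,0,0,0,1],[0,0,0,0,0,0,1],[0,0,0,0,0,0,1]])

```text
clock: 3.9
position: [0.6079, -0.3557, 0.006]
tcp_rot: [[-0.991, 0.002, 0.133], [-0.133, -0.001, -0.991], [-0.002, -1.0, 0.001]]
wrist_force: [-0.5, 2.0, 6.1]
gripper_width: 0.029
```

```bash
python3 - <<'E'
from h import *
s=state(); go([.607,-.3567,.006],s)
E
```

```text
t 3.9 p [ 0.6079 -0.3557  0.006 ] bed [-0.0487 -0.3985] jawyaw_bed -90.01 tilt -1.0 q [-0.53  0.71  0.01  0.87  0.    2.48] F [-0.5  2.   6.1] w 0.029
tool delta mm [ 1.  -0.   0.9]
```

```bash
python3 - <<'E'
from h import *
s=status.sense(); R=s["tcp_rot"]
# rows: 3 lift w/ rot, then 10 moves with rot -6.92 each
for k in range(3): R=R@Ro.from_rotvec([0,-7,0],degrees=True).as_matrix()
p=s["position"]+[0,0,.12]
tot=np.array([.6046,.0344,p[2]])-p
for k in range(11):
    w=R.T@(tot/11*1e3); print(w.round(1))
    if k<10: R=R@Ro.from_rotvec([0,-6.9,0],degrees=True).as_matrix()
E
```

```text
[-16.7  -0.  -31.3]
[-20.4  -0.  -29. ]
[-23.7  -0.  -26.4]
[-26.7  -0.  -23.3]
[-29.3  -0.  -20. ]
[-31.5  -0.  -16.3]
[-33.2  -0.  -12.4]
[-34.5  -0.   -8.3]
[-35.2  -0.   -4.1]
[-35.5  -0.    0.2]
[-35.2  -0.    4.4]
```

Emit:
jog_arm(plan=[[0,-30,0,0,0,0,1],[0,-30,0,0,-7,0,1],[0,-30,0,0,-7,0,1],[0,-30,0,0,-7,0,1]])

```text
clock: 4.23
position: [0.6065, -0.3554, 0.1255]
tcp_rot: [[-0.875, -0.001, 0.484], [-0.484, 0.0, -0.875], [0.001, -1.0, -0.001]]
wrist_force: [0.8, 0.6, 0.4]
gripper_width: 0.0289
```

Emit:
jog_arm(plan=[[-16.7,0,-31.3,0,-6.9,0,1],[-20.4,0,-29,0,-6.9,0,1],[-23.7,0,-26.4,0,-6.9,0,1],[-26.7,0,-23.3,0,-6.9,0,1],[-29.3,0,-20,0,-6.9,0,1]])

```text
clock: 4.65
position: [0.605, -0.1768, 0.1246]
tcp_rot: [[-0.447, -0.0, 0.894], [-0.894, -0.0, -0.447], [0.0, -1.0, -0.0]]
wrist_force: [0.9, 1.3, 0.1]
gripper_width: 0.0293
```

Emit:
jog_arm(plan=[[-31.5,0,-16.3,0,-6.9,0,1],[-33.2,0,-12.4,0,-6.9,0,1],[-34.5,0,-8.3,0,-6.9,0,1],[-35.2,0,-4.1,0,-6.9,0,1],[-35.5,0,0.2,0,-6.9,0,1]])

```text
clock: 5.07
position: [0.6036, 0.0007, 0.1246]
tcp_rot: [[0.139, -0.0, 0.99], [-0.99, -0.0, 0.139], [0.0, -1.0, -0.0]]
wrist_force: [0.2, 0.7, -0.0]
gripper_width: 0.0288
```

Emit:
jog_arm(plan=[[-30,0,4,0,0,0,1],[0,0,0,0,0,0,1],[0,0,0,0,0,0,1]])

```text
clock: 5.32
position: [0.6038, 0.0309, 0.1245]
tcp_rot: [[0.136, -0.0, 0.991], [-0.991, -0.001, 0.136], [0.001, -1.0, -0.0]]
wrist_force: [-0.1, -1.4, -0.4]
gripper_width: 0.0287
```

```bash
python3 - <<'E'
from h import *
s=state(); go([.6046,.0344,.061],s)
for c,r in (("top",(200,140,130,110)),("side",(310,140,120,110))):
    im=grab_frame(c); crop(c,im,*r,5,c+"2",[((.6046,.0344,.052),(0,0,255))])
E
```

```text
t 5.32 p [0.6038 0.0309 0.1245] bed [-0.0013 -0.0148] jawyaw_bed 0.15 tilt -1.0 q [ 0.05  0.46 -0.13  0.99 -0.    1.49] F [-0.1 -1.4 -0.4] w 0.0287
tool delta mm [-3.4 63.5  1.3]
```

View pics/side2.png

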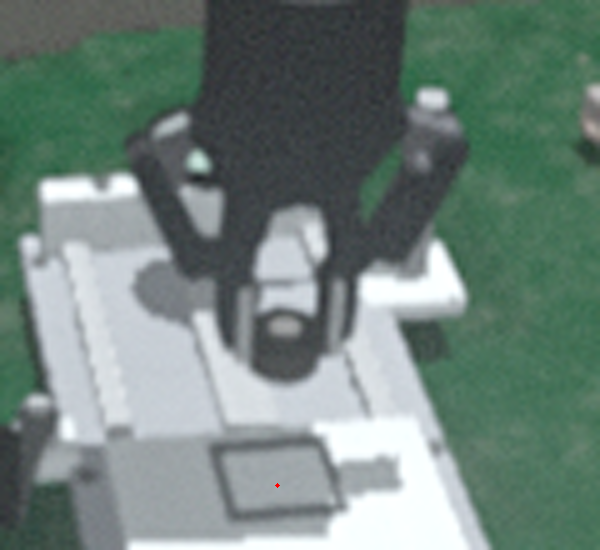

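Emit:
jog_arm(plan=[[-3.4,20,1.3,0,0,0,1],[0,20,0,0,0,0,1],[0,15,0,0,0,0,1],[0,6,0,0,0,0,1],[0,0,0,0,0,0,1]])

```text
clock: 5.83
position: [0.6033, 0.0313, 0.0619]
tcp_rot: [[0.131, -0.004, 0.991], [-0.991, -0.0, 0.131], [-0.0, -1.0, -0.004]]
wrist_force: [-0.0, 0.5, -0.1]
gripper_width: 0.0288
```

Emit:
jog_arm(plan=[[0,2,0,0,0,0,1],[0,0,0,0,0,0,1]])

```text
clock: 6.0
position: [0.6056, 0.0323, 0.0624]
tcp_rot: [[0.132, 0.001, 0.991], [-0.991, -0.0, 0.132], [0.0, -1.0, 0.001]]
wrist_force: [0.8, -0.3, 0.3]
gripper_width: 0.0291
```

```bash
python3 - <<'E'
from h import *
s=state(); go([.6046,.0344,.059],s)
for c,r in (("top",(200,140,130,110)),("side",(310,160,120,110))):
    im=grab_frame(c); crop(c,im,*r,5,c+"3",[])
E
```

```text
t 6.0 p [0.6056 0.0323 0.0624] bed [ 0.0008 -0.0136] jawyaw_bed -0.09 tilt -1.0 q [ 0.05  0.51 -0.21  0.85 -0.    1.49] F [ 0.8 -0.3  0.3] w 0.0291
tool delta mm [-2.3  3.4 -0.8]
```

View pics/side3.png

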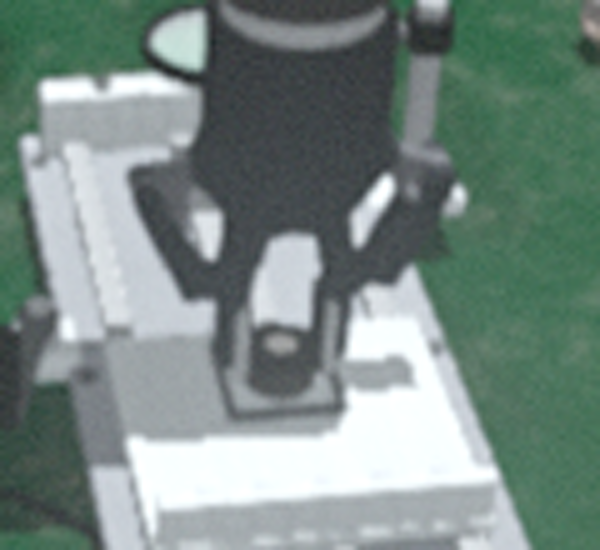

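Emit:
jog_arm(plan=[[-2,3.2,-0.8,0,0,0,1],[0,0,0,0,0,0,1],[0,0,0,0,0,0,1]])

```text
clock: 6.35
position: [0.6037, 0.035, 0.0586]
tcp_rot: [[0.133, 0.0, 0.991], [-0.991, 0.0, 0.133], [-0.0, -1.0, 0.0]]
wrist_force: [-0.5, 0.4, 0.3]
gripper_width: 0.0293
```

```bash
python3 - <<'E'
from h import *
s=state(); go([.6046,.0344,.058],s)
E
```

```text
t 6.35 p [0.6037 0.035  0.0586] bed [-0.0008 -0.0107] jawyaw_bed -0.01 tilt -1.0 q [ 0.06  0.51 -0.22  0.84  0.    1.5 ] F [-0.5  0.4  0.3] w 0.0293
tool delta mm [0.7 0.6 0.8]
```

Emit:
jog_arm(plan=[[0,0,0,0,0,0,0.5],[0,0,0,0,0,0,0.3],[0,0,0,0,0,0,0.3],[0,-15,0,0,0,0,0.3],[0,-30,0,0,0,0,0.3]])

```text
clock: 6.77
position: [0.6005, 0.0346, 0.1002]
tcp_rot: [[0.133, -0.008, 0.991], [-0.991, -0.0, 0.133], [-0.001, -1.0, -0.008]]
wrist_force: [0.4, 0.1, 0.3]
gripper_width: 0.0597
```

Emit:
jog_arm(plan=[[0,-20,0,0,0,0,0.3],[41,0,0,0,0,0,1],[41,0,0,0,0,0,1],[41,0,0,0,0,0,1],[20,0,0,0,0,0,1]])

```text
clock: 7.18
position: [0.6236, -0.1111, 0.124]
tcp_rot: [[0.13, 0.002, 0.991], [-0.991, -0.002, 0.13], [0.002, -1.0, 0.001]]
wrist_force: [-0.1, 0.5, 0.3]
gripper_width: 0.0117
```

```bash
python3 - <<'E'
from h import *
s=state(); b=loadb(); t=bedpt(b,0,b[3]-.07-.03,.056); print(t); go(t,s)
for c,r in (("top",(200,140,160,110)),("side",(300,160,140,120))):
    im=grab_frame(c); crop(c,im,*r,5,c+"4",[])
E
```

```text
t 7.18 p [ 0.6236 -0.1111  0.124 ] bed [-0.0006 -0.1581] jawyaw_bed -0.18 tilt -1.0 q [-0.18  0.5  -0.05  1.02 -0.    1.26] F [-0.1  0.5  0.3] w 0.0117
[ 0.62188909 -0.09446382  0.056     ]
tool delta mm [-16.9  67.9   0.4]
```

View pics/top4.png

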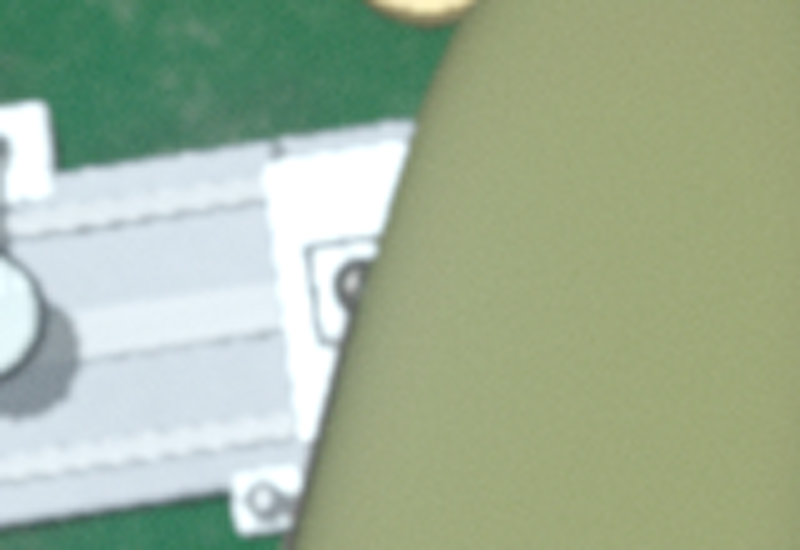

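View pics/side4.png

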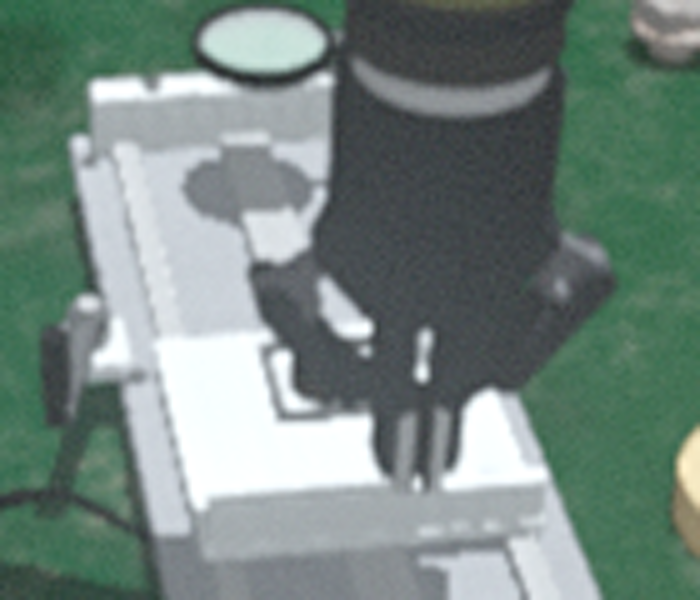

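Emit:
jog_arm(plan=[[0,30,0,0,0,0,1],[0,24,0,0,0,0,1],[0,10,0,0,0,0,1],[-10,0,0.4,0,0,0,1],[0,0,0,0,0,0,1]])

```text
clock: 7.7
position: [0.6211, -0.0946, 0.0593]
tcp_rot: [[0.135, -0.002, 0.991], [-0.991, 0.002, 0.135], [-0.002, -1.0, -0.002]]
wrist_force: [-0.1, -0.6, -0.1]
gripper_width: 0.0
```

Emit:
jog_arm(plan=[[-8,0,0,0,0,0,1],[0,0,0,0,0,0,1],[0,0,0,0,0,0,1]])

```text
clock: 7.95
position: [0.6219, -0.0882, 0.061]
tcp_rot: [[0.134, 0.003, 0.991], [-0.991, -0.0, 0.134], [0.001, -1.0, 0.003]]
wrist_force: [-0.3, 0.6, 0.3]
gripper_width: -0.0001
```

```bash
python3 - <<'E'
from h import *
s=state(); b=loadb(); t=bedpt(b,0,b[3]-.07-.011,.060); print(t); go(t,s)
for c,r in (("side",(300,160,140,120)),):
    im=grab_frame(c); crop(c,im,*r,5,c+"5",[])
E
```

```text
t 7.95 p [ 0.6219 -0.0882  0.061 ] bed [ 0.0008 -0.1352] jawyaw_bed 0.06 tilt -1.0 q [-0.14  0.54 -0.16  0.87 -0.    1.3 ] F [-0.3  0.6  0.3] w -0.0001
[ 0.61935744 -0.07563324  0.06      ]
tool delta mm [-12.8   1.   -0.8]
```

View pics/side5.png

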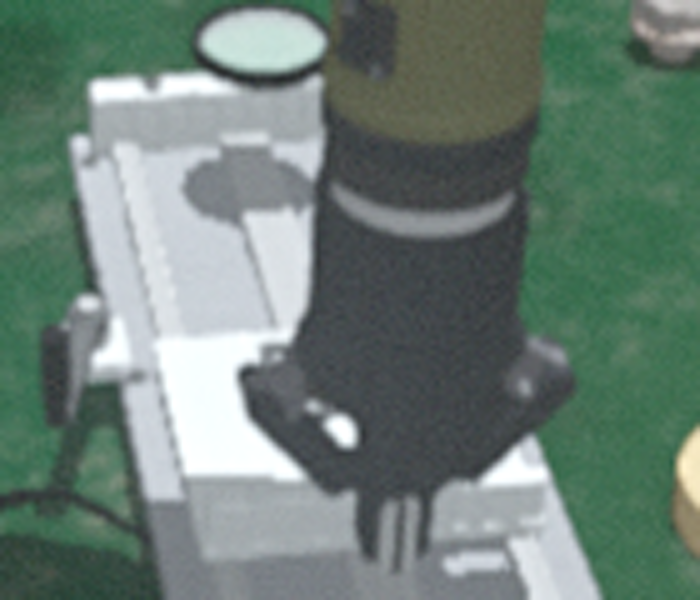

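Emit:
jog_arm(plan=[[-4,0,-0.8,0,0,0,1],[-4,0,0,0,0,0,1],[-2,0,0,0,0,0,1],[-2,0,0,0,0,0,1]])

```text
clock: 8.33
position: [0.6183, -0.077, 0.0596]
tcp_rot: [[0.133, 0.0, 0.991], [-0.991, -0.0, 0.133], [0.0, -1.0, 0.0]]
wrist_force: [0.7, 0.4, 0.3]
gripper_width: -0.0
```

Emit:
jog_arm(plan=[[-2,0,0,0,0,0,1],[-2,0,0,0,0,0,1],[-2,0,0,0,0,0,1]])

```text
clock: 8.58
position: [0.6179, -0.0725, 0.0596]
tcp_rot: [[0.132, 0.001, 0.991], [-0.991, -0.003, 0.132], [0.003, -1.0, 0.0]]
wrist_force: [0.6, -4.2, 0.0]
gripper_width: 0.0001
```

```bash
python3 - <<'E'
from h import *
s=state()
E
```

```text
t 8.58 p [ 0.6179 -0.0725  0.0596] bed [-0.001  -0.1191] jawyaw_bed -0.07 tilt -1.0 q [-0.12  0.54 -0.17  0.86 -0.    1.32] F [ 0.6 -4.2  0. ] w 0.0001
```

Emit:
jog_arm(plan=[[-3,0,0,0,0,0,1],[-4,0,0,0,0,0,1],[-4,0,0,0,0,0,1],[-4,0,0,0,0,0,1],[-4,0,0,0,0,0,1]])

```text
clock: 9.0
position: [0.6151, -0.0523, 0.0595]
tcp_rot: [[0.133, 0.0, 0.991], [-0.991, -0.0, 0.133], [0.0, -1.0, 0.0]]
wrist_force: [0.6, -4.8, 0.4]
gripper_width: -0.0002
```

```bash
python3 - <<'E'
from h import *
s=state(); print(s["wrist_torque"].round(2))
im=grab_frame("side"); crop("side",im,300,160,140,120,5,"side6",[])
E
```

```text
t 9.0 p [ 0.6151 -0.0523  0.0595] bed [-0.0011 -0.0987] jawyaw_bed -0.03 tilt -1.0 q [-0.08  0.53 -0.19  0.86 -0.    1.35] F [ 0.6 -4.8  0.4] w -0.0002
[-0.91 -0.14 -0.01]
```

View pics/side6.png

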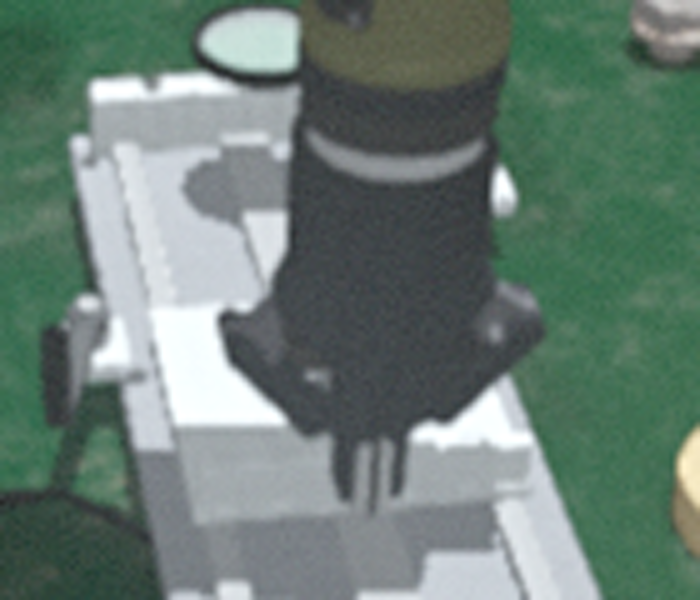

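Emit:
jog_arm(plan=[[-5,0,0,0,0,0,1],[-5,0,0,0,0,0,1],[-5,0,0,0,0,0,1],[-5,0,0,0,0,0,1],[-5,0,0,0,0,0,1]])

```text
clock: 9.47
position: [0.6118, -0.0276, 0.0596]
tcp_rot: [[0.133, 0.0, 0.991], [-0.991, -0.001, 0.133], [0.001, -1.0, 0.0]]
wrist_force: [0.4, -5.5, -0.8]
gripper_width: 0.0001
```

Emit:
jog_arm(plan=[[-5,0,0,0,0,0,1],[-5,0,0,0,0,0,1],[-5,0,0,0,0,0,1],[-5,0,0,0,0,0,1],[-5,0,0,0,0,0,1]])

```text
clock: 9.88
position: [0.6084, -0.0029, 0.0595]
tcp_rot: [[0.133, -0.0, 0.991], [-0.991, -0.001, 0.133], [0.001, -1.0, -0.0]]
wrist_force: [0.5, -5.7, 0.4]
gripper_width: 0.0002
```

Emit:
jog_arm(plan=[[-5,0,0,0,0,0,1],[-5,0,0,0,0,0,1],[-5,0,0,0,0,0,1],[-5,0,0,0,0,0,1],[-5,0,0,0,0,0,1]])

```text
clock: 10.3
position: [0.605, 0.0218, 0.0595]
tcp_rot: [[0.133, -0.0, 0.991], [-0.991, -0.001, 0.133], [0.001, -1.0, -0.0]]
wrist_force: [1.0, -4.6, 0.6]
gripper_width: 0.0
```

```bash
python3 - <<'E'
from h import *
s=state(); print(s["wrist_torque"].round(2))
im=grab_frame("side"); crop("side",im,290,130,140,120,5,"side7",[])
E
```

```text
t 10.3 p [0.605  0.0218 0.0595] bed [-0.0013 -0.0239] jawyaw_bed -0.04 tilt -1.0 q [ 0.04  0.51 -0.22  0.84 -0.    1.47] F [ 1.  -4.6  0.6] w 0.0
[-1.07 -0.15  0.02]
```

View pics/side7.png

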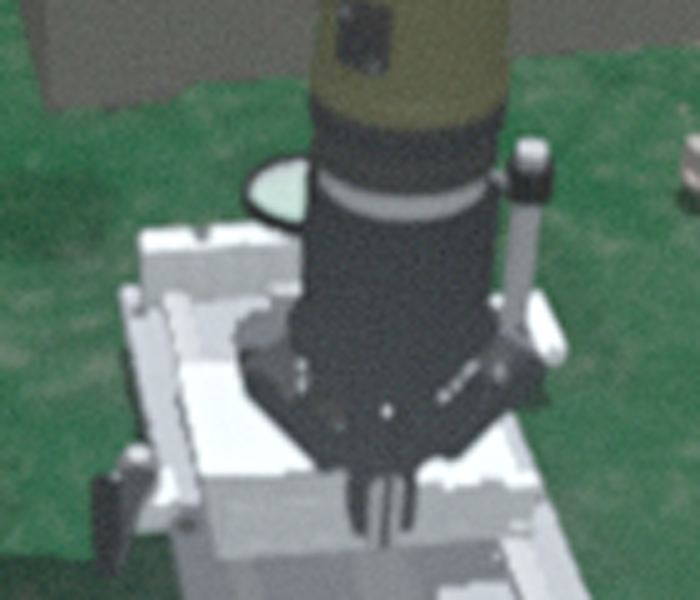

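Emit:
jog_arm(plan=[[-5,0,0.3,0,0,0,1],[-5,0,0.3,0,0,0,1],[-5,0,0.3,0,0,0,1],[-5,0,0.3,0,0,0,1],[-5,0,0,0,0,0,1]])

```text
clock: 10.77
position: [0.6025, 0.0457, 0.0595]
tcp_rot: [[0.132, -0.001, 0.991], [-0.991, -0.003, 0.132], [0.003, -1.0, -0.001]]
wrist_force: [1.3, -7.3, 0.9]
gripper_width: 0.0002
```

Emit:
jog_arm(plan=[[-5,0,0,0,0,0,1],[-5,0,0,0,0,0,1],[-5,0,0,0,0,0,1],[-5,0,0,0,0,0,1],[-5,0,0,0,0,0,1]])

```text
clock: 11.18
position: [0.5991, 0.0706, 0.0595]
tcp_rot: [[0.132, -0.001, 0.991], [-0.991, -0.003, 0.132], [0.003, -1.0, -0.001]]
wrist_force: [-0.3, -6.5, 1.9]
gripper_width: 0.0
```

Emit:
jog_arm(plan=[[-4,0,0,0,0,0,1],[-4,0,0,0,0,0,1],[-3,0,0,0,0,0,1],[-2,0,0,0,0,0,1],[-2,0,0,0,0,0,1]])

```text
clock: 11.6
position: [0.5971, 0.0857, 0.0595]
tcp_rot: [[0.132, -0.001, 0.991], [-0.991, -0.002, 0.132], [0.002, -1.0, -0.001]]
wrist_force: [0.0, -6.7, 2.5]
gripper_width: -0.0
```

```bash
python3 - <<'E'
from h import *
s=state(); print(s["wrist_torque"].round(2))
im=grab_frame("side"); crop("side",im,290,130,140,120,5,"side8",[])
E
```

```text
t 11.6 p [0.5971 0.0857 0.0595] bed [-0.0006  0.0405] jawyaw_bed -0.04 tilt -1.0 q [ 0.14  0.51 -0.22  0.84 -0.    1.58] F [ 0.  -6.7  2.5] w -0.0
[-1.21  0.02  0.01]
```

View pics/side8.png

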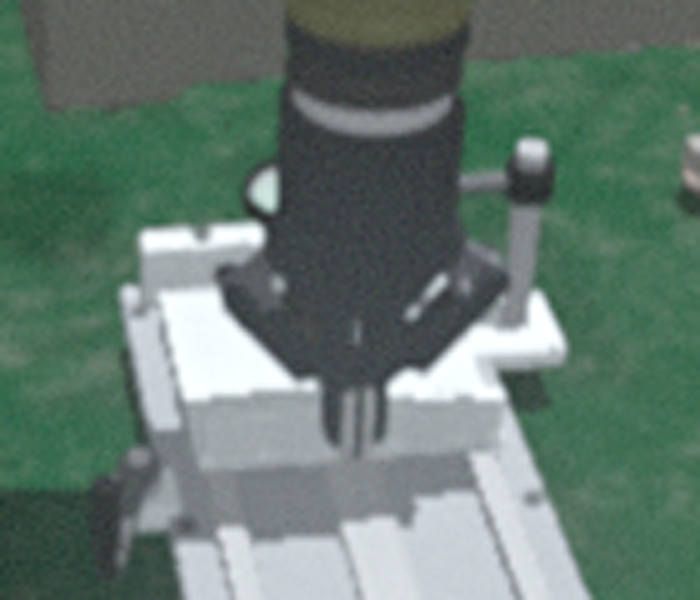

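About 10 mm remain, so I'll finish the push slowly.

Emit:
jog_arm(plan=[[-2,0,0,0,0,0,1],[-2,0,0,0,0,0,1],[-2,0,0,0,0,0,1]])

```text
clock: 11.9
position: [0.5963, 0.0915, 0.0595]
tcp_rot: [[0.132, -0.001, 0.991], [-0.991, -0.002, 0.132], [0.002, -1.0, -0.001]]
wrist_force: [-0.5, -5.5, 2.1]
gripper_width: 0.0003
```

Emit:
jog_arm(plan=[[-1,0,0,0,0,0,1],[-1,0,0,0,0,0,1]])

```text
clock: 12.07
position: [0.596, 0.0936, 0.0595]
tcp_rot: [[0.132, -0.001, 0.991], [-0.991, -0.002, 0.132], [0.002, -1.0, -0.001]]
wrist_force: [0.1, -6.2, 1.9]
gripper_width: -0.0002
```

Emit:
jog_arm(plan=[[-1,0,0,0,0,0,1],[-1,0,0,0,0,0,1]])

```text
clock: 12.23
position: [0.5957, 0.0955, 0.0594]
tcp_rot: [[0.132, -0.001, 0.991], [-0.991, -0.002, 0.132], [0.002, -1.0, -0.001]]
wrist_force: [-0.3, -6.2, 1.7]
gripper_width: -0.0001
```

Emit:
jog_arm(plan=[[-1,0,0,0,0,0,1],[0,0,0,0,0,0,1]])

```text
clock: 12.4
position: [0.5956, 0.0969, 0.0595]
tcp_rot: [[0.133, -0.001, 0.991], [-0.991, -0.001, 0.133], [0.001, -1.0, -0.001]]
wrist_force: [-0.2, -4.4, 1.6]
gripper_width: -0.0002
```

Emit:
jog_arm(plan=[[-1,0,0,0,0,0,1],[-1,0,0,0,0,0,1]])

```text
clock: 12.57
position: [0.5956, 0.0971, 0.0595]
tcp_rot: [[0.132, -0.0, 0.991], [-0.991, -0.005, 0.132], [0.005, -1.0, -0.001]]
wrist_force: [-0.4, -11.5, 2.3]
gripper_width: -0.0002
```

Emit:
jog_arm(plan=[[-1,0,0,0,0,0,1],[0,0,0,0,0,0,1]])

```text
clock: 12.73
position: [0.5956, 0.0971, 0.0595]
tcp_rot: [[0.131, -0.0, 0.991], [-0.991, -0.007, 0.131], [0.007, -1.0, -0.001]]
wrist_force: [0.6, -12.5, 1.8]
gripper_width: 0.0001
```

Emit:
jog_arm(plan=[[-1,0,0,0,0,0,1],[0,0,0,0,0,0,1]])

```text
clock: 12.9
position: [0.5955, 0.0971, 0.0595]
tcp_rot: [[0.131, 0.0, 0.991], [-0.991, -0.009, 0.131], [0.009, -1.0, -0.001]]
wrist_force: [0.8, -14.8, 2.1]
gripper_width: 0.0002
```

Emit:
jog_arm(plan=[[4,0,0,0,0,0,1],[10,0,0,0,0,0,1],[20,0,0,0,0,0,1],[30,-20,0,0,0,0,1],[30,-30,0,0,0,0,1]])

```text
clock: 13.32
position: [0.6051, 0.0092, 0.1062]
tcp_rot: [[0.135, -0.008, 0.991], [-0.991, 0.002, 0.135], [-0.003, -1.0, -0.007]]
wrist_force: [0.4, -1.1, 0.6]
gripper_width: 0.0002
```

Emit:
jog_arm(plan=[[40,-20,0,0,0,0,0.7],[40,0,0,0,0,0,0.7],[40,0,0,0,0,0,0.7],[0,0,0,0,0,0,0.7],[0,0,0,0,0,0,0.7]])

```text
clock: 13.73
position: [0.6238, -0.1091, 0.1274]
tcp_rot: [[0.129, 0.0, 0.992], [-0.992, 0.002, 0.129], [-0.002, -1.0, 0.001]]
wrist_force: [-0.3, 0.6, 0.5]
gripper_width: 0.0257
```

```bash
python3 - <<'E'
from h import *
s=state(); b=loadb(); 
R=(0,0,255);B=(255,0,0); h=.13
pts=[(bedpt(b,x,h+.07,.052),B) for x in(-.07,.07)]+[(bedpt(b,x,h-.07,.074),B) for x in(-.068,.068)]+[(bedpt(b,x,.2,.07),R) for x in (-.075,.075)]
pts+=[(bedpt(b,-.096,.048,.059),R)]
for c,r in (("top",(165,145,160,130)),("side",(280,130,140,120))):
    im=grab_frame(c); crop(c,im,*r,5 if c=="side" else 5,c+"9",pts); cv2.imwrite(f"pics/{c}9full.png",im)
    for q in("lock_knob","lock_pivot","specimen","carriage","nest"): print(c,q,[(np.round(d["location"],1).tolist(),round(d["p"],2)) for d in finder.spot_point(c,q)[:3]])
E
```

```text
t 13.73 p [ 0.6238 -0.1091  0.1274] bed [-1.000e-04 -1.562e-01] jawyaw_bed -0.22 tilt -1.0 q [-0.17  0.5  -0.04  1.03  0.    1.27] F [-0.3  0.6  0.5] w 0.0257
top lock_knob [([202.8, 207.2], 0.3)]
top lock_pivot [([249.8, 236.8], 0.65)]
top specimen []
top carriage []
top nest [([201.1, 206.0], 0.57), ([251.1, 237.4], 0.46)]
side lock_knob [([309.1, 231.1], 0.75)]
side lock_pivot [([315.8, 207.5], 0.89)]
side specimen [([351.5, 190.8], 0.48)]
side carriage [([351.2, 203.4], 0.89)]
side nest []
```

View pics/top9.png

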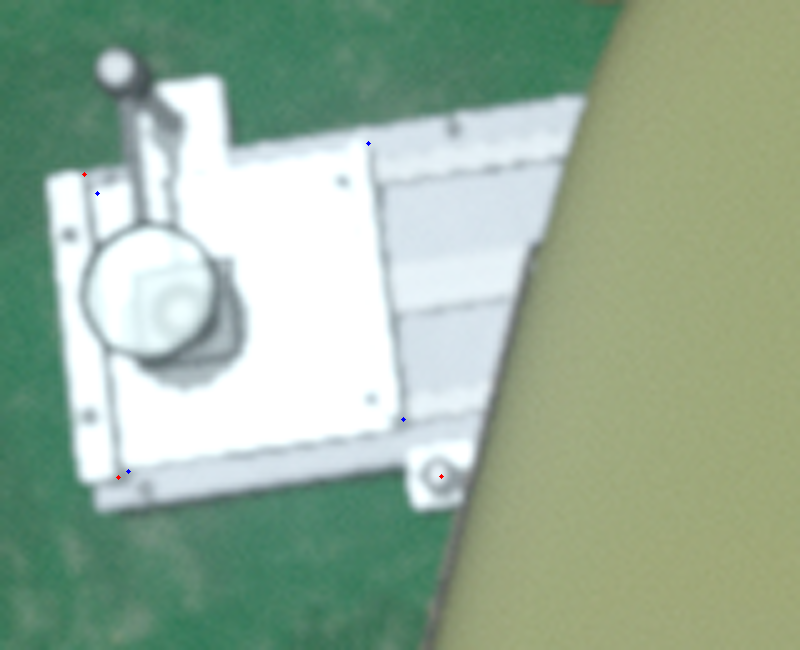

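View pics/side9.png

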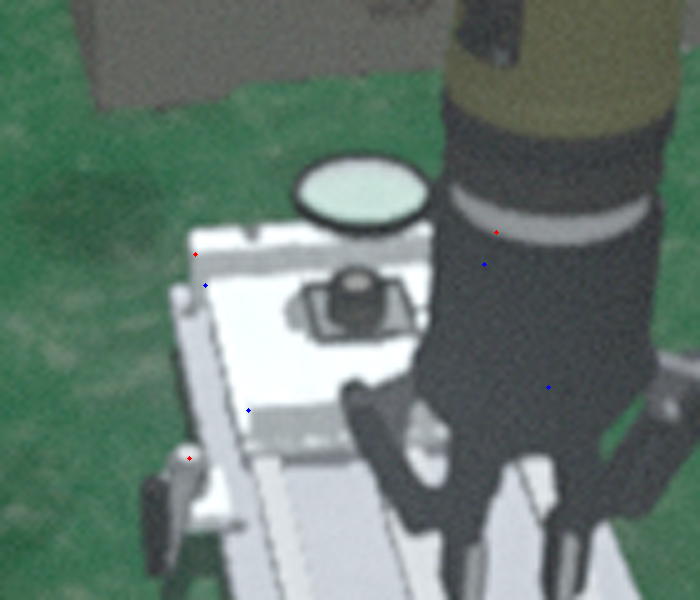

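```bash
python3 - <<'E'
from h import *
b=loadb(); piv=bedpt(b,-.096,.048,.088)
def rep(n,P):
    d=(P-piv)[:2]; c,s=np.cos(b[2]),np.sin(b[2]); x,y=c*d[0]+s*d[1],-s*d[0]+c*d[1]
    print(n,P.round(4),"r",np.hypot(x,y).round(4),"theta",round(np.arctan2(y,x)+np.radians(120),3))
rep("side net",at("side",(309.1,231.1),.088))
rep("side top",at("side",(280+155.5/5-.4,130+477/5-.4),.098))
rep("side bot",at("side",(280+158/5-.4,130+572/5-.4),.050))
rep("top0 net",at("top",(284.2,241.7),.088))
t0=lambda u,v:(165+(u+.5)/4-.5,145+(v+.5)/4-.5)
rep("top0 mine",at("top",t0(473,397),.09))
im=cv2.imread("pics/side9full.png"); pts=[]
for th,col in((.1,(0,0,255)),(.2,(0,255,0)),(.3,(255,0,0))):
    a=th-np.radians(120)
    for z in(.05,.098): pts.append((bedpt(b,-.096+.075*np.cos(a),.048+.075*np.sin(a),z),col))
crop("side",im,290,190,60,70,8,"knob",pts)
im=cv2.imread("pics/top0.png"); crop("top",im,230,215,80,60,8,"knobt",pts)
E
```

```text
side net [0.4856 0.0063 0.088 ] r 0.0758 theta 0.179
side top [0.4889 0.014  0.098 ] r 0.0676 theta 0.202
side bot [0.4892 0.0109 0.05  ] r 0.0707 theta 0.215
top0 net [0.4929 0.0023 0.088 ] r 0.0786 theta 0.28
top0 mine [0.4876 0.0053 0.09  ] r 0.0764 theta 0.207
```

View pics/knob.png

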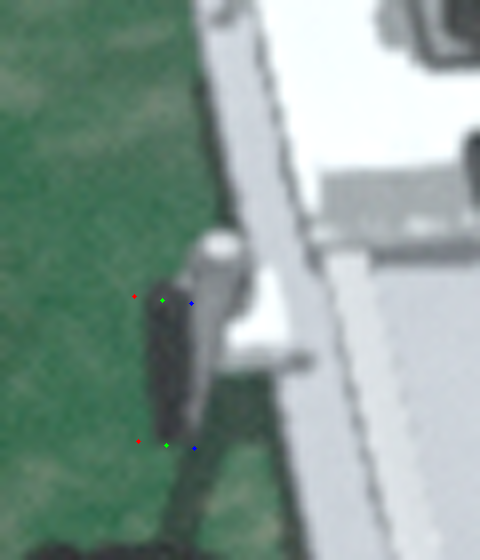

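View pics/knobt.png

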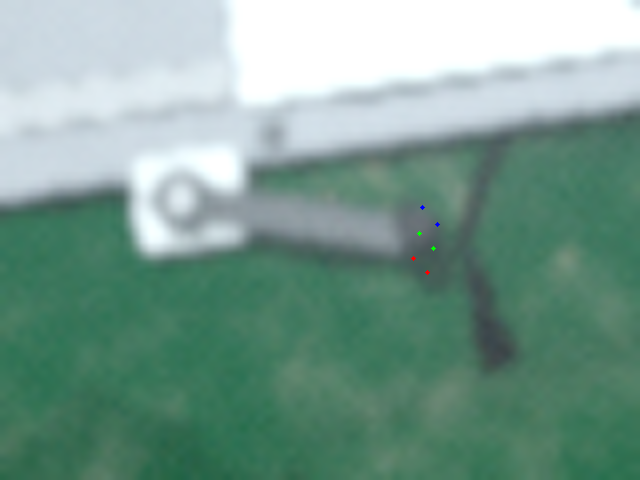

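Emit:
jog_arm(plan=[[0,0,0,0,6,0,0.6],[0,0,0,0,6,0,0.6],[0,0,0,0,5.5,0,0.6]])

```text
clock: 14.58
position: [0.6237, -0.1074, 0.1276]
tcp_rot: [[-0.176, 0.0, 0.984], [-0.984, 0.0, -0.176], [-0.0, -1.0, -0.0]]
wrist_force: [0.1, 0.9, 0.1]
gripper_width: 0.0342
```

```bash
python3 - <<'E'
from h import *
s=state(); b=loadb(); go(bedpt(b,-.1188,-.0234,.079),s)
E
```

```text
t 14.58 p [ 0.6237 -0.1074  0.1276] bed [ 1.000e-04 -1.545e-01] jawyaw_bed -17.8 tilt -1.0 q [-0.17  0.5  -0.04  1.03  0.    1.58] F [0.1 0.9 0.1] w 0.0342
tool delta mm [ -88.5   48.6 -153.3]
```

Emit:
jog_arm(plan=[[-20,0,-35,0,0,0,0.6],[-20,0,-35,0,0,0,0.6],[-20,0,-35,0,0,0,0.6],[-20,0,-34,0,0,0,0.6],[-8,0,-14,0,0,0,0.6]])

```text
clock: 15.0
position: [0.4827, 0.0076, 0.1271]
tcp_rot: [[-0.169, -0.005, 0.986], [-0.986, 0.001, -0.169], [-0.0, -1.0, -0.005]]
wrist_force: [-0.7, -0.2, 0.1]
gripper_width: 0.0341
```

Emit:
jog_arm(plan=[[0,0,0,0,0,0,0.6],[0,0,0,0,0,0,0.6]])

```text
clock: 15.17
position: [0.4879, 0.0058, 0.128]
tcp_rot: [[-0.17, 0.001, 0.985], [-0.985, -0.0, -0.17], [0.0, -1.0, 0.001]]
wrist_force: [-0.2, -0.4, -0.1]
gripper_width: 0.0339
```

```bash
python3 - <<'E'
from h import *
s=state(); b=loadb(); k=bedpt(b,-.1188,-.0234,.079); go(k,s)
for c,r in (("top",(215,180,130,110)),("side",(260,170,120,110))):
    im=grab_frame(c); crop(c,im,*r,5,c+"10",[(k+[0,0,.019],(0,0,255))])
E
```

```text
t 15.17 p [0.4879 0.0058 0.128 ] bed [-0.1194 -0.0241] jawyaw_bed -17.43 tilt -1.0 q [ 0.01  0.27 -0.41  0.89 -0.    1.75] F [-0.2 -0.4 -0.1] w 0.0339
tool delta mm [-0.9 49.   0.3]
```

View pics/side10.png

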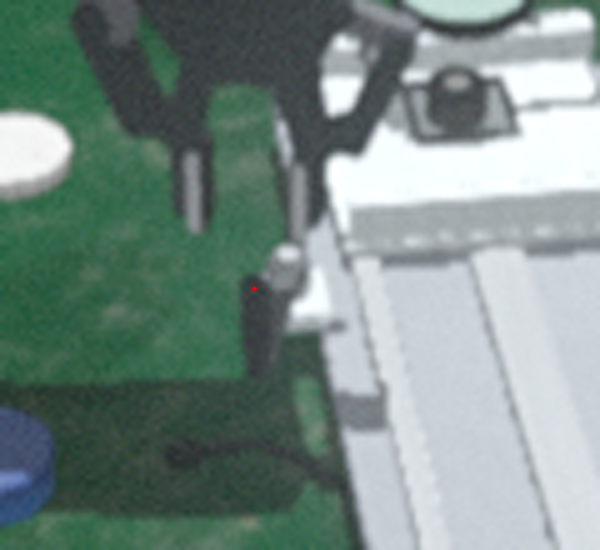

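View pics/top10.png

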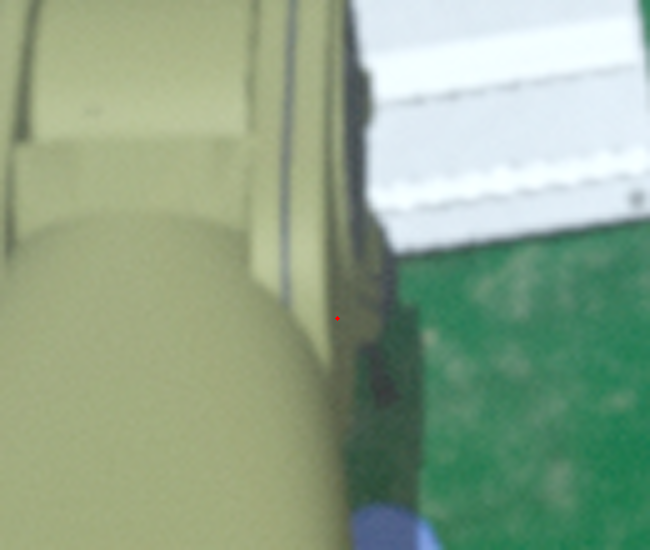

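Emit:
jog_arm(plan=[[-0.9,20,0.3,0,0,0,0.6],[0,15,0,0,0,0,0.6],[0,8,0,0,0,0,0.6],[0,4,0,0,0,0,0.6],[0,0,0,0,0,0,0.6]])

```text
clock: 15.68
position: [0.4886, 0.0057, 0.0797]
tcp_rot: [[-0.172, -0.002, 0.985], [-0.985, -0.0, -0.172], [0.0, -1.0, -0.002]]
wrist_force: [-0.1, -0.4, 0.1]
gripper_width: 0.0341
```

Emit:
jog_arm(plan=[[0,0,0,0,0,0,0.77],[0,0,0,0,0,0,0.77],[0,0,0,0,0,0,0.77]])

```text
clock: 15.93
position: [0.4893, 0.0061, 0.0813]
tcp_rot: [[-0.171, 0.002, 0.985], [-0.985, -0.0, -0.171], [-0.0, -1.0, 0.002]]
wrist_force: [-0.8, 0.5, -0.2]
gripper_width: 0.0199
```

```bash
python3 - <<'E'
from h import *
s=state(); b=loadb(); k=bedpt(b,-.1188,-.0234,.079); go(k,s)
im=grab_frame("side"); crop("side",im,260,170,120,110,5,"side11")
E
```

```text
t 15.93 p [0.4893 0.0061 0.0813] bed [-0.118  -0.0241] jawyaw_bed -17.53 tilt -1.0 q [ 0.01  0.32 -0.48  0.77 -0.    1.76] F [-0.8  0.5 -0.2] w 0.0199
tool delta mm [-0.4  2.3 -1. ]
```

View pics/side11.png

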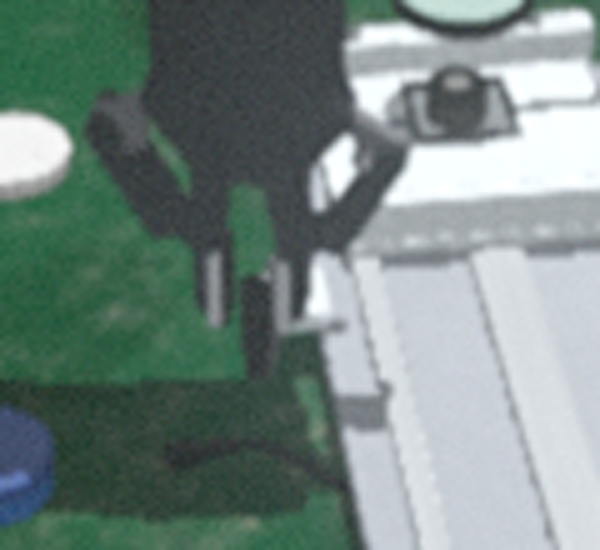

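Emit:
jog_arm(plan=[[-0.4,2,3,0,0,0,0.77],[-0.4,0,7.8,0,-6,0,0.77],[-0.4,0,7.8,0,-6,0,0.77]])

```text
clock: 16.23
position: [0.5067, 0.0052, 0.0786]
tcp_rot: [[0.042, -0.001, 0.999], [-0.999, 0.0, 0.042], [-0.0, -1.0, -0.001]]
wrist_force: [-0.9, 1.2, 0.4]
gripper_width: 0.0199
```

```bash
cat > arc.py <<'E'
from h import *
import sys
s=state(); b=loadb(); piv=bedpt(b,-.096,.048,.079); d=(s["position"]-piv)[:2]
R=s["tcp_rot"]
a=np.degrees(np.arctan2(d[1],d[0])-b[2])+120
print("r",np.hypot(*d).round(4),"tcp theta deg",round(a,1),"rad",round(np.radians(a),3),"jaw-tangent",round(np.degrees(np.arctan2(R[1,2],R[0,2])-b[2])-(a-30),1))
im=grab_frame("side"); crop("side",im,260,150,140,120,5,sys.argv[1])
E
python3 arc.py side12
```

```text
t 16.23 p [0.5067 0.0052 0.0786] bed [-0.1008 -0.0273] jawyaw_bed -5.23 tilt -1.0 q [ 0.01  0.35 -0.44  0.78  0.    1.54] F [-0.9  1.2  0.4] w 0.0199
r 0.0755 tcp theta deg 26.3 rad 0.459 jaw-tangent -1.6
```

View pics/side12.png

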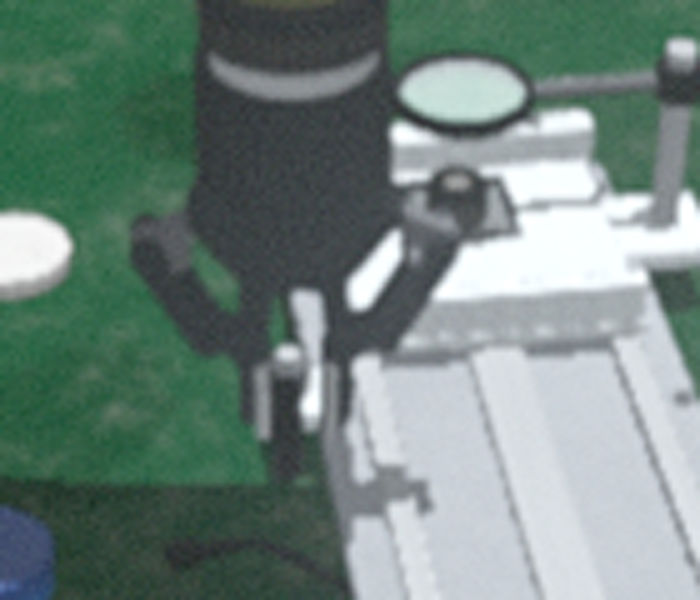

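The arm swings along: the knob at (287,420) is moving with the trailing pad. I'll continue round the arc.

Emit:
jog_arm(plan=[[-0.4,0,7.8,0,-6,0,0.77],[-0.4,0,7.8,0,-6,0,0.77],[-0.4,0,7.8,0,-6,0,0.77],[-0.4,0,7.8,0,-6,0,0.77],[-0.4,0,7.8,0,-6,0,0.77]])

```text
clock: 16.7
position: [0.5439, 0.0164, 0.0785]
tcp_rot: [[0.534, -0.001, 0.845], [-0.845, -0.0, 0.534], [-0.0, -1.0, -0.001]]
wrist_force: [-1.4, -0.4, 0.4]
gripper_width: 0.0201
```

```bash
python3 arc.py side13
```

```text
t 16.7 p [0.5439 0.0164 0.0785] bed [-0.0625 -0.0212] jawyaw_bed 24.63 tilt -1.0 q [ 0.03  0.4  -0.35  0.82 -0.    1.04] F [-1.4 -0.4  0.4] w 0.0201
r 0.0768 tcp theta deg 55.8 rad 0.974 jaw-tangent -1.2
```

View pics/side13.png

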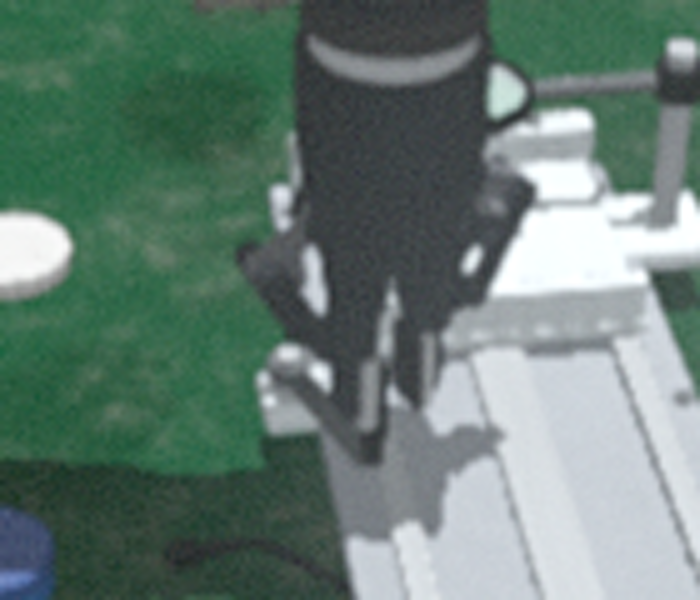

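Emit:
jog_arm(plan=[[-0.6,0,7.8,0,-6,0,0.77],[-0.6,0,7.8,0,-6,0,0.77],[-0.6,0,7.8,0,-6,0,0.77],[-0.4,0,7.8,0,-6,0,0.77],[-0.4,0,7.8,0,-6,0,0.77]])

```text
clock: 17.17
position: [0.5702, 0.0447, 0.0786]
tcp_rot: [[0.884, 0.0, 0.467], [-0.467, -0.001, 0.884], [0.001, -1.0, -0.001]]
wrist_force: [0.2, -1.4, -0.5]
gripper_width: 0.0195
```

```bash
python3 arc.py side14
```

```text
t 17.17 p [0.5702 0.0447 0.0786] bed [-0.0327  0.0034] jawyaw_bed 54.52 tilt -1.0 q [ 0.08  0.44 -0.28  0.84 -0.    0.56] F [ 0.2 -1.4 -0.5] w 0.0195
r 0.0774 tcp theta deg 84.9 rad 1.481 jaw-tangent -0.4
```

View pics/side14.png

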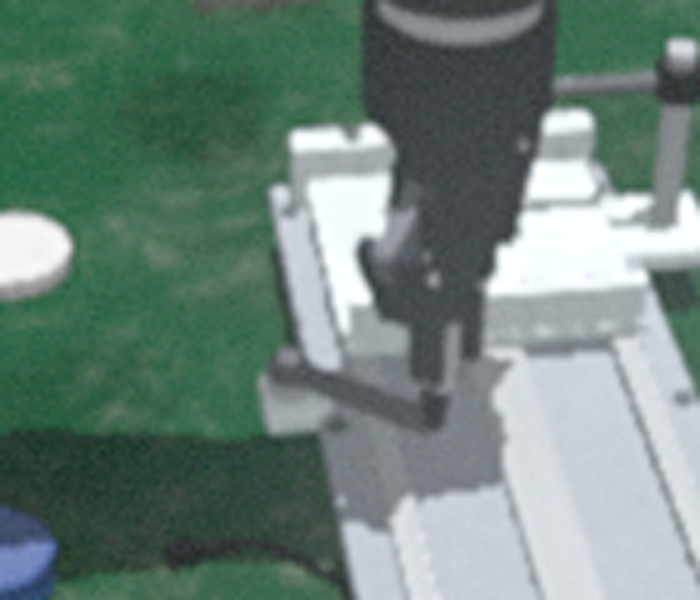

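Emit:
jog_arm(plan=[[-0.8,0,7.8,0,-6,0,0.77],[-0.8,0,7.8,0,-6,0,0.77],[-0.8,0,7.8,0,-6,0,0.77],[-0.4,0,6,0,-5,0,0.77],[0,0,0,0,0,0,0.77]])

```text
clock: 17.63
position: [0.5772, 0.0742, 0.0787]
tcp_rot: [[0.996, 0.001, 0.087], [-0.087, 0.0, 0.996], [0.001, -1.0, 0.0]]
wrist_force: [0.4, -0.0, 0.3]
gripper_width: 0.0197
```

```bash
python3 arc.py side15
```

```text
t 17.63 p [0.5772 0.0742 0.0787] bed [-0.0218  0.0318] jawyaw_bed 77.35 tilt -1.0 q [ 0.13  0.46 -0.26  0.86  0.    0.21] F [ 0.4 -0.   0.3] w 0.0197
r 0.076 tcp theta deg 107.7 rad 1.879 jaw-tangent -0.3
```

View pics/side15.png

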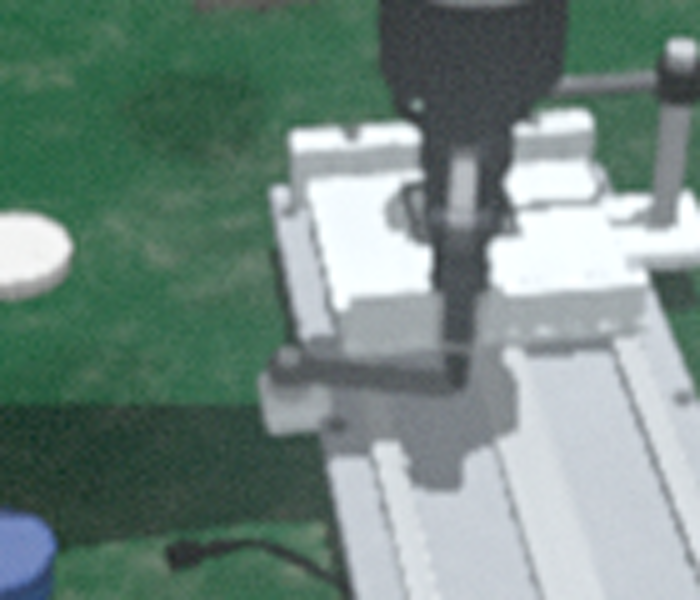

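Emit:
jog_arm(plan=[[-0.6,0,7.8,0,-6,0,0.77],[-0.6,0,7,0,-6,0,0.77],[0,0,0,0,0,0,0.77]])

```text
clock: 17.93
position: [0.5762, 0.0887, 0.0787]
tcp_rot: [[0.993, 0.0, -0.122], [0.122, 0.0, 0.993], [0.0, -1.0, 0.0]]
wrist_force: [-0.7, 0.3, 0.1]
gripper_width: 0.0196
```

Emit:
jog_arm(plan=[[0,0,1.5,0,0,0,0.77],[0,0,0,0,0,0,0.77]])

```text
clock: 18.1
position: [0.5759, 0.0896, 0.0786]
tcp_rot: [[0.993, -0.0, -0.12], [0.12, -0.0, 0.993], [-0.0, -1.0, -0.0]]
wrist_force: [-0.1, -0.2, -0.1]
gripper_width: 0.0199
```

Emit:
jog_arm(plan=[[0,0,1.5,0,0,0,0.77],[0,0,0,0,0,0,0.77]])

```text
clock: 18.27
position: [0.5759, 0.0911, 0.0786]
tcp_rot: [[0.993, -0.0, -0.122], [0.122, -0.0, 0.993], [-0.0, -1.0, -0.0]]
wrist_force: [0.7, -0.7, 0.4]
gripper_width: 0.0193
```

```bash
python3 arc.py side16
```

```text
t 18.27 p [0.5759 0.0911 0.0786] bed [-0.0208  0.0487] jawyaw_bed 89.35 tilt -1.0 q [ 0.16  0.46 -0.25  0.86 -0.    0.03] F [ 0.7 -0.7  0.4] w 0.0193
r 0.0752 tcp theta deg 120.5 rad 2.103 jaw-tangent -1.1
```

View pics/side16.png

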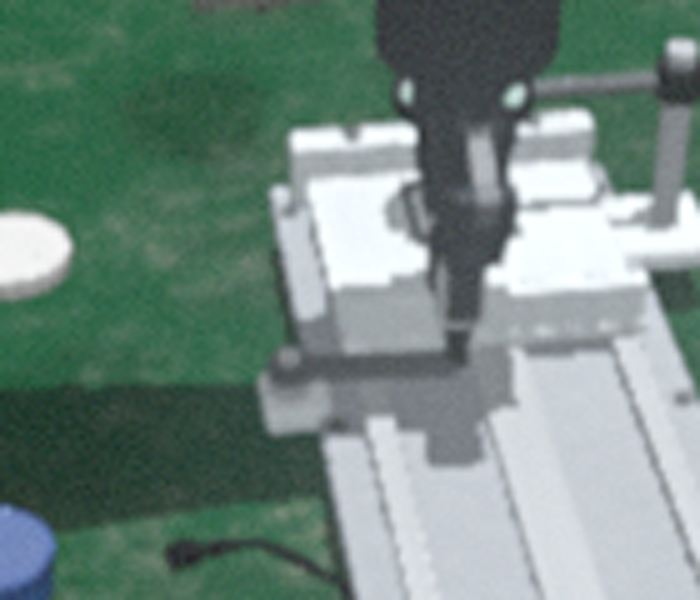

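Now I'll push gently until it reaches the stop.

Emit:
jog_arm(plan=[[0,0,1.5,0,0,0,0.77],[0,0,0,0,0,0,0.77]])

```text
clock: 18.48
position: [0.5759, 0.0929, 0.0786]
tcp_rot: [[0.992, 0.0, -0.124], [0.124, 0.0, 0.992], [0.0, -1.0, 0.0]]
wrist_force: [0.4, 0.5, -0.1]
gripper_width: 0.0197
```

Emit:
jog_arm(plan=[[0,0,1.5,0,0,0,0.77],[0,0,0,0,0,0,0.77]])

```text
clock: 18.65
position: [0.5757, 0.0946, 0.0786]
tcp_rot: [[0.992, 0.0, -0.124], [0.124, 0.0, 0.992], [0.0, -1.0, 0.0]]
wrist_force: [1.3, -0.5, 0.3]
gripper_width: 0.0197
```

Emit:
jog_arm(plan=[[0,0,1,0,0,0,0.77],[0,0,0,0,0,0,0.77]])

```text
clock: 18.82
position: [0.5755, 0.0956, 0.0786]
tcp_rot: [[0.992, 0.0, -0.124], [0.124, 0.0, 0.992], [0.0, -1.0, 0.0]]
wrist_force: [0.5, 1.0, -0.1]
gripper_width: 0.0193
```

Emit:
jog_arm(plan=[[0,0,1,0,0,0,0.77],[0,0,0,0,0,0,0.77]])

```text
clock: 18.98
position: [0.5753, 0.0966, 0.0786]
tcp_rot: [[0.992, -0.0, -0.124], [0.124, 0.0, 0.992], [-0.0, -1.0, 0.0]]
wrist_force: [-0.1, -0.2, -0.6]
gripper_width: 0.0193
```

Emit:
jog_arm(plan=[[0,0,1,0,0,0,0.77],[0,0,0,0,0,0,0.77]])

```text
clock: 19.15
position: [0.5753, 0.0968, 0.0786]
tcp_rot: [[0.992, 0.0, -0.124], [0.124, -0.001, 0.992], [0.0, -1.0, -0.002]]
wrist_force: [1.0, -2.8, 0.3]
gripper_width: 0.0199
```

```bash
python3 arc.py side17
```

```text
t 19.15 p [0.5753 0.0968 0.0786] bed [-0.0207  0.0543] jawyaw_bed 89.46 tilt -1.0 q [ 0.17  0.46 -0.25  0.86 -0.    0.04] F [ 1.  -2.8  0.3] w 0.0199
r 0.0756 tcp theta deg 124.8 rad 2.178 jaw-tangent -5.4
```

View pics/side17.png

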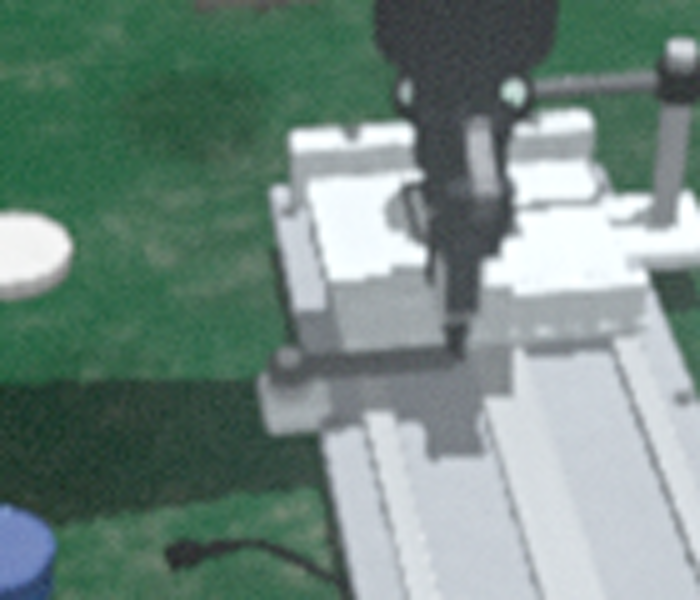

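Emit:
jog_arm(plan=[[0,0,1,0,0,0,0.77],[0,0,0,0,0,0,0.77]])

```text
clock: 19.37
position: [0.5753, 0.0969, 0.0786]
tcp_rot: [[0.992, 0.0, -0.123], [0.123, -0.003, 0.992], [-0.0, -1.0, -0.003]]
wrist_force: [0.4, -5.3, 0.9]
gripper_width: 0.0199
```

Emit:
jog_arm(plan=[[0,0,1,0,0,0,0.77],[0,0,0,0,0,0,0.77]])

```text
clock: 19.53
position: [0.5753, 0.097, 0.0786]
tcp_rot: [[0.992, 0.001, -0.123], [0.123, -0.005, 0.992], [0.0, -1.0, -0.005]]
wrist_force: [1.3, -8.6, 0.5]
gripper_width: 0.0199
```

Emit:
jog_arm(plan=[[0,0,-5,0,0,0,0.65],[0,0,0,0,0,0,0.65],[0,-10,0,0,0,0,0.65],[0,-30,0,0,0,0,0.65],[0,-30,0,0,0,0,0.65]])

```text
clock: 19.95
position: [0.5739, 0.0948, 0.1485]
tcp_rot: [[0.992, -0.004, -0.125], [0.125, 0.001, 0.992], [-0.004, -1.0, 0.001]]
wrist_force: [0.7, -0.5, -0.3]
gripper_width: 0.03
```

Emit:
jog_arm(plan=[[0,-30,-20,0,0,0,0.65],[0,-20,-40,0,0,0,0.65],[0,0,-40,0,0,0,0.65],[0,0,-40,0,0,0,0.65],[0,0,-40,0,0,0,0.65]])

```text
clock: 20.37
position: [0.5982, -0.0823, 0.1991]
tcp_rot: [[0.992, 0.003, -0.126], [0.126, 0.001, 0.992], [0.003, -1.0, 0.001]]
wrist_force: [0.2, -0.1, -0.2]
gripper_width: 0.0296
```

Emit:
jog_arm(plan=[[-30,0,-40,0,0,0,0.65],[-30,0,-40,0,0,0,0.65],[-30,0,-40,0,0,0,0.65],[-30,0,-40,0,0,0,0.65],[0,0,0,0,0,0,0.65]])

```text
clock: 20.78
position: [0.5114, -0.2314, 0.1981]
tcp_rot: [[0.993, -0.001, -0.117], [0.117, -0.002, 0.993], [-0.002, -1.0, -0.002]]
wrist_force: [-0.7, 0.5, -1.0]
gripper_width: 0.0299
```

```bash
python3 - <<'E'
from h import *
s=state(); b=loadb(); 
R=(0,0,255)
pts=[(bedpt(b,-.021,.048,z),R) for z in (.054,.098)]
for c,r in (("top",(165,145,160,115)),("side",(280,130,140,120))):
    im=grab_frame(c); crop(c,im,*r,5,c+"18",pts); cv2.imwrite(f"pics/{c}18full.png",im)
E
```

```text
t 20.78 p [ 0.5114 -0.2314  0.1981] bed [-0.1278 -0.2624] jawyaw_bed 89.05 tilt -1.0 q [-0.42  0.34 -0.11  1.12 -0.   -0.54] F [-0.7  0.5 -1. ] w 0.0299
```

View pics/top18.png

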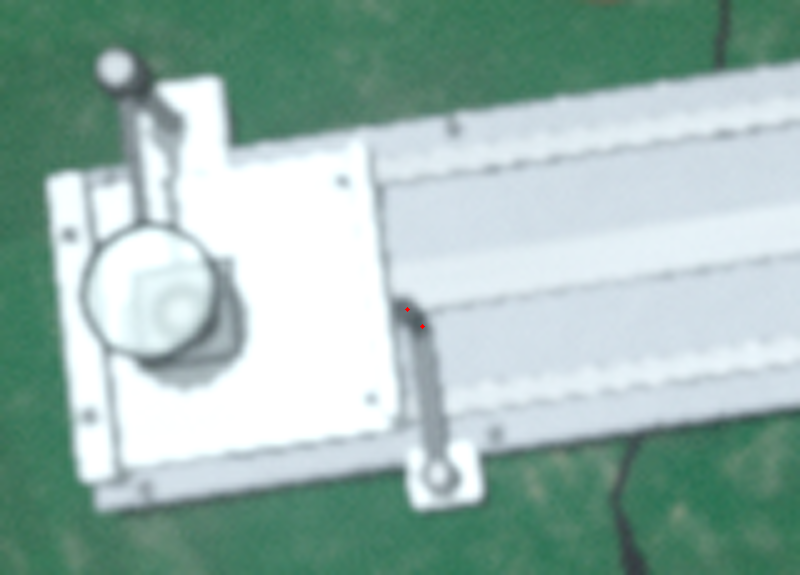

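View pics/side18.png

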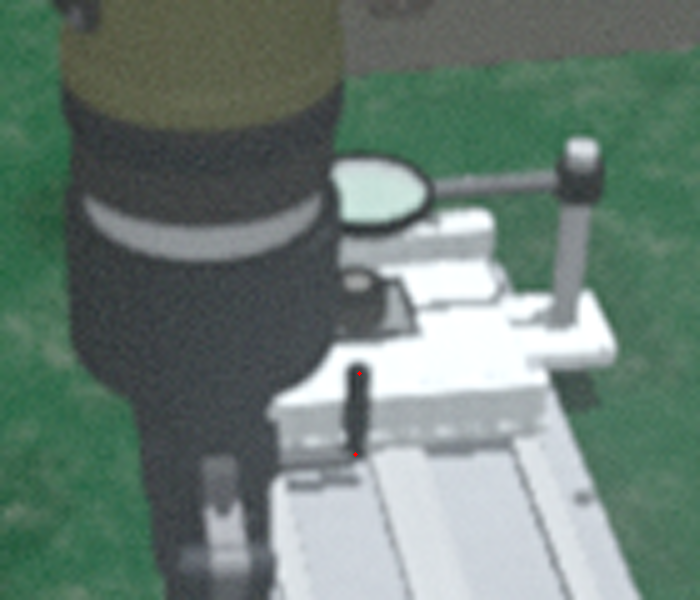

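View pics/top18full.png

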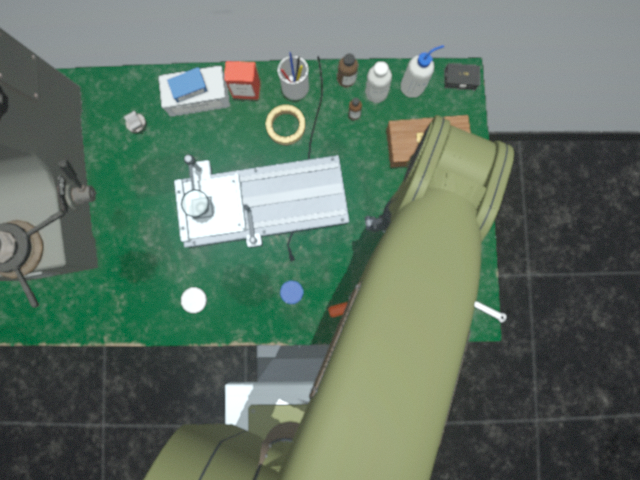

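```bash
python3 - <<'E'
from h import *
print(ticket.job_done()); state()
E
```

```text
the job is handed in; nothing more can be done
None
the job is handed in; nothing more can be done
```

The specimen is upright in the nest, the carriage is home against the stop block and the lock arm is shut. I handed the job in at about 20.8 s.

- **Specimen:** I set it down within about 1 mm of the measured nest centre. Later pictures, after the push and after locking, show it standing inside the rim under the lens.
- **Carriage:** I pushed it at the middle of the fence with 4 to 7 N. It stopped dead at the expected home position; I raised the force to 15 N against the stop and it did not move further. The pictures show the plate against the block.
- **Lock arm:** I swung it round with the knob held loosely between the fingers until it stopped, with about 9 N on the knob at the end. The last pictures show the bar straight across the rail and the knob where the shut position should be, within about 2 mm.
- **Bystanders:** The paste pot and steel disc look unmoved in the last top picture. The anvil cap was hidden behind the robot arm in that picture, so I did not re-check it. The closest the tool came to it was about 0.1 m to one side at about 0.16 m height, or lower while gripping the specimen about 0.15 m away.

The position networks sometimes missed things or were off by up to about 10 mm. I relied on outlines read from both cameras, which agreed to about 3 mm.

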